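Sweep the small lid knobs through the sizing gate

TASK

On the sorting box, sweep the three small lid knobs with the fingertips, one at a time, through the gate in the steel fence so that each drops into the slot behind it and lies in the catch bin before the next one is sent through. Only push them gently along the board: do not grip or pick up any knob. Leave the one large knob and the stilt, stamp, rib and loop tool where they are, and finish with the hand clear.

Things in the scene. Friction and masses are not known exactly. Their poses are not given: they have to be found in the camera images.
- sorting_box: fixed plywood box, 310 mm (x) by 360 mm (y), with a steel fence and a gate on top. Origin at table height straight below the gate's lip; x points along the board away from the gate into the field, y along the fence, z up. Board surface at z = 110 mm. Knobs are swept towards -x through the gate into the slot
- field (a point): middle of the field on the board surface (box frame 100, 0, 110 mm), axes as the box. The field is flat from x = 0 to 200, y = -170 to 170 mm in the box frame; wooden rims 12 mm high run along both sides and the far end, the steel fence along the near end
- gate (a point): middle of the gate on the board, at the lip where the board ends and the slot begins (box frame 0, 0, 110 mm), axes as the box. The fence is 16 mm high, at x = -2 to -6 mm; the gate is a 42 mm gap in it between two round 8 mm posts, 16 mm high. A knob whose middle is pushed 6 mm or more past the lip tips in; the pushing finger need not pass the lip
- slot (a point): middle of the drop slot's mouth, level with the board (box frame -32, 0, 110 mm). The slot is an opening in the board 44 mm wide (y), from the lip at x = 0 to x = -64 mm, over a catch bin whose floor is 102 mm below the board surface (inside: 124 mm in y, x = -90 to 2 mm)
- knob_a: small fired stoneware lid knob, dark brown: a round foot 34 mm across and 10 mm thick (upright edge), with a short ring-shaped grip 22 mm across on it, 20 mm tall in all, about 30 g; one of three alike. Origin: centre of its underside, z up through the grip. It slides when pushed
- knob_b: small fired stoneware lid knob, dark brown: a round foot 34 mm across and 10 mm thick (upright edge), with a short ring-shaped grip 22 mm across on it, 20 mm tall in all, about 30 g; one of three alike. Origin: centre of its underside, z up through the grip. It slides when pushed
- knob_c: small fired stoneware lid knob, dark brown: a round foot 34 mm across and 10 mm thick (upright edge), with a short ring-shaped grip 22 mm across on it, 20 mm tall in all, about 30 g; one of three alike. Origin: centre of its underside, z up through the grip. It slides when pushed
- big_knob: large lid knob of the same stoneware: foot 52 mm across and 13 mm thick, grip 32 mm across, 28 mm tall; too large for the gate, stays in the field. Origin: centre of its underside, z up
- stilt: white three-armed kiln stilt, 52 mm across, 22 mm tall, standing in a far corner of the field. Origin: middle of its underside; to be left alone
- stamp: small turned wooden stamp standing upright in the other far corner of the field, 27 mm across, 46 mm tall. Origin: centre of its underside; to be left alone
- rib: flat oblong wooden rib with round ends, 42 x 72 mm, 6 mm thick, lying on the board on the slot's side of the fence. Origin: centre of its underside; to be left alone
- loop_tool: trimming tool with a wooden handle 12 mm thick and a wire loop, 107 mm long along its y, lying on the board on the slot's side of the fence. Origin: near the middle of its length, on its underside; to be left alone
Things that resemble listed ones, but are neither listed nor needed, are in the scene too. Leave any yellow look-alike of the knob_b alone. What is shaped like the knob_c but blue or yellow is not meant.

How it is judged:
By the outcome, as a careful person would: the job done as asked, in the order asked, and still so for the second after the job is handed in, with the robot touching nothing.
It also fails if it takes over 69 s, if anything falls off the work surface, if the arm or the gripper's body presses on something with over 40 N, if the wrist force passes 120 N, or if a joint passes its speed limit or range.

ROBOT

A 7-joint arm with a two-finger parallel gripper is mounted at the origin on the work surface. World frame = base frame: x ahead of the robot, y to its left, z up, the work surface at z = 0. Lengths are in m, angles in rad, forces in N, time in s.
With the tool pointing down it reaches from about 0.425 to 0.95 m from the base axis. Payload 4.7 kg.
Tool frame: the origin (TCP) lies on the centre line of the jaws, within the pads' length; the fingertips stand 17 mm ahead of it and the grasp point (between the pads) lies 2 mm behind it; z points along the fingers, y is the direction in which the jaws open and shut (so a half turn about z gives the same grasp; the last joint's range is limited). The gripper opens to 85 mm and grips with 20 to 120 N. Pads are 22 mm wide; open, the fingers measure 114 mm over their backs; the gripper's body (76 mm by 85 mm) begins 54 mm behind the grasp point. The pads swing forward as they close: fully open they stand 13 mm farther back than shut.
Start: joints at [-1.365, 0.469, -0.049, 1.532, 0.024, 1.141, -0.082], TCP at [0.157, 0.657, 0.211] pointing down, gripper open.
Joint ranges: [-2.59, 2.59], [-0.33, 1.99], [-1.39, 1.29], [0.1, 2.45], [-1.04, 4.18], [0.21, 1.99], [-2.66, 2.66]. Speed limits (rad/s): [2.57, 2.57, 3.14, 3.14, 3.14, 3.14, 3.14].

INTERFACE

Orientations are given as a unit quaternion [x, y, z, w].
In Python, from rig import status, grab_frame, job, nets gives the robot as it stands.
- The arm moves only by the tool carry_out, never from a script. Its argument "moves" is a list of rows, each a list of 2 entries, a list of its own where there are three numbers: the shift along the world's x, y, z in mm, then the turn about the world's z in degrees. A call has 1 to 5 rows; each row shifts and turns the commanded pose from where the row before left it; what a row does not reach is not made up. A row lasts 1/10 s, in which the tool goes at most 50 mm and 8.59 degrees, less where a joint would pass 70% of its speed; a pose out of reach is approached as far as the arm can. A call is refused whole if a number of a shift passes 50 or a number of a turn 8.59, either way. A call with a gripper value outside its range is refused whole. "jaw" is the gripper command: -1 is shut, 1 is fully open, values between are in proportion, set as the call begins (left out, the last holds). The fingers move at their own pace and stop on an object; the grip force is fixed at half the most. Time passes only in rows, so rows that do not move let the fingers close. It gives the time, the measured TCP pose, the force and the opening at its end, in the units of the state.
- status.get_state(): the state, without advancing time (a new reading comes with each control period).
- grab_frame(name): name is "side" or "top"; returns a dict with "pixels" (420x560x3 uint8, red, green, blue), "fx", "fy", "cx", "cy" (pixels), "k1" (the pictures are not rectified: a ray, as slopes to the right and down, at radius r is drawn at 1 + k1 r^2 times it, then the intrinsics apply), "T" (4x4, takes a point from camera to world coordinates). Camera axes: x right, y up, looking along -z (the intrinsics and any distortion apply to the point x, -y, -z); pixel columns grow to the right and rows downward; lengths in m; the calibration is good to about 2 mm. A picture is of the moment at which its call begins. There is no depth.
- job.job_done(): hands the job in, once; it reports no verdict.
Trained networks look in the newest picture that a camera, given by its name, has taken for a name from the list of things; names that differ only in an ending like _2 or _b are one class to them, and where a whole thing is asked for, a point or a joint stands for the part that bears it (a point fixed in the world has none). Each returns a list of dicts, best first, with "confidence" (0 to 1); they miss things now and then, are a little off and sometimes report something else, mostly with a low value. They report only what shows in the picture. A call takes as long as a camera call. They do not tell look-alikes from the thing itself.
- nets.boxes_of(camera, label): "point" ([column, row] in pixels, amid what is visible of it).
- nets.regions_of(camera, label): "region" (420x560 bool, what is visible of it) and "point" ([column, row] in pixels, amid what is visible of it).
- nets.mark_of(camera, label): "point" ([column, row] in pixels: a listed point, or the origin of a listed thing).
The state is a dict: "time": time; "qpos": joint angles; "qd": joint speeds; "effort": joint torques, N m; "ee_pos": TCP position; "tcp_rot": TCP orientation; "wrist_force": force on the tool from outside, world axes, zero at the start; "moment": the same for the moment, N m; "grip_width": finger opening in m.
Only numpy, scipy, OpenCV 4.12 (cv2) and the standard library are available. Lean on these libraries where they do the work, as an engineer would, in place of code of your own. Each camera call takes 0.05 s, during which the arm holds its last target.

## Working session

There is one attempt and no reset: what is moved stays moved. The work goes in short steps, Python scripts to look and compute and a tool call to move; the robot and the scene stay as the last step left them, time stands still between calls to the robot, and variables do not carry over. Pictures are saved under pics/ and viewed, and the job is handed in when it is done.

Besides the shell and the picture viewer there is one more tool, called after "Emit:" as name(argument=value, ...) on one line, values as JSON. carry_out: Moves the arm, as the interface text tells. Its arguments: {"type":"object","properties":{"moves":{"type":"array","items":{"type":"array"}},"jaw":{"type":"number"}},"required":["moves"]}

```bash
ls; mkdir -p pics
cat > h.py <<'E'
import numpy as np, cv2
from rig import status, grab_frame, job, nets
def save(f,name):
    cv2.imwrite('pics/'+name, cv2.cvtColor(f["pixels"],cv2.COLOR_RGB2BGR))
def ray(f,p):
    u=(p[0]-f["cx"])/f["fx"]; v=(p[1]-f["cy"])/f["fy"]
    rd=np.hypot(u,v); r=rd
    for _ in range(30): r=rd/(1+f["k1"]*r*r)
    s=r/rd if rd>0 else 1
    T=np.array(f["T"]); d=T[:3,:3]@np.array([u*s,-v*s,-1]); return T[:3,3],d
def at(f,p,z):
    o,d=ray(f,p); return o+d*(z-o[2])/d[2]
def proj(f,P):
    T=np.array(f["T"]); c=T[:3,:3].T@(np.array(P)-T[:3,3]); u=c[0]/-c[2]; v=-c[1]/-c[2]
    k=1+f["k1"]*(u*u+v*v); return np.array([u*k*f["fx"]+f["cx"],v*k*f["fy"]+f["cy"]])
E
python3 - <<'E'
from h import *
for n in("top","side"):
    f=grab_frame(n); save(f,n+"0.png"); print(n,f["fx"],f["cx"],f["cy"],f["k1"],np.round(f["T"],3).tolist())
    for l in ["gate","field","slot","knob_a","big_knob","stilt","stamp","rib","loop_tool","sorting_box"]:
        for d in nets.mark_of(n,l):
            print(l,np.round(d["point"],1),round(d["confidence"],2),np.round(at(f,d["point"],0.0 if l=="sorting_box" else .11),4))
s=status.get_state();print(s)
E
```

```text
pics
top 429.42370727706776 275.89130026294896 217.28708843243513 -0.09465965132830999 [[0.026, 0.986, -0.167, 0.426], [-1.0, 0.025, -0.01, -0.026], [-0.006, 0.168, 0.986, 1.05], [0.0, 0.0, 0.0, 1.0]]
gate [283.3 258.1] 0.58 [ 0.4951 -0.035   0.11  ]
gate [280.3 274.7] 0.3 [ 0.4589 -0.0293  0.11  ]
field [284.1 215.9] 0.91 [ 0.5888 -0.0345  0.11  ]
slot [280.7 277.1] 0.6 [ 0.4537 -0.0303  0.11  ]
knob_a [305.8 207.5] 0.73 [ 0.609  -0.0825  0.11  ]
knob_a [310.  150.2] 0.67 [ 0.7427 -0.0903  0.11  ]
knob_a [340.1 238.3] 0.53 [ 0.5418 -0.1592  0.11  ]
knob_a [282.1 155.8] 0.5 [ 0.7277 -0.0268  0.11  ]
knob_a [381.9 253.3] 0.5 [ 0.5108 -0.2517  0.11  ]
knob_a [392.1 279.6] 0.5 [ 0.4537 -0.2736  0.11  ]
knob_a [263.5 202.7] 0.47 [0.6176 0.0122 0.11  ]
big_knob [237.1 227.3] 0.79 [0.5606 0.0689 0.11  ]
stilt [351.5 193.4] 0.62 [ 0.6439 -0.1848  0.11  ]
stilt [223.1 274.7] 0.16 [0.4555 0.0953 0.11  ]
stamp [232.6 185.5] 0.51 [0.6554 0.083  0.11  ]
rib [225.2 274.3] 0.71 [0.4565 0.0907 0.11  ]
loop_tool [327.1 285.6] 0.7 [ 0.4378 -0.1313  0.11  ]
loop_tool [281.3 263.8] 0.69 [ 0.4826 -0.030
[... 1019 characters left out ...]
.0287  0.    ]
{'time': 1.1, 'qpos': array([-1.36491477,  0.46855705, -0.04859754,  1.53249741,  0.0241048 ,
        1.14098691, -0.082289  ]), 'qd': array([-0.00069816, -0.00012296,  0.00109842, -0.00033738, -0.00055077,
        0.00014573, -0.00071848]), 'effort': array([ 3.43781903e-04, -5.10162878e+01, -4.63739131e-02, -2.38017386e+01,
        1.08747781e-02,  7.07244089e-04, -1.23680761e-05]), 'ee_pos': array([0.1569886 , 0.65651689, 0.21086492]), 'tcp_rot': array([ 1.17111063e-01,  9.93118822e-01,  6.91204663e-05, -1.07720938e-05]), 'wrist_force': array([-0.34028025, -0.18225233,  0.03103111]), 'moment': array([-0.00504838,  0.01419371,  0.03449744]), 'grip_width': 0.08545296937794535}
```

View images.

View pics/top0.png

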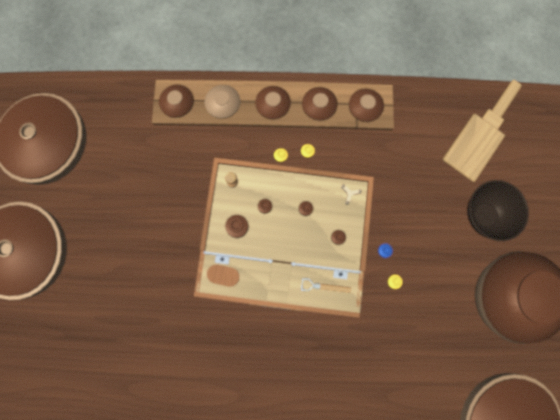

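View pics/side0.png

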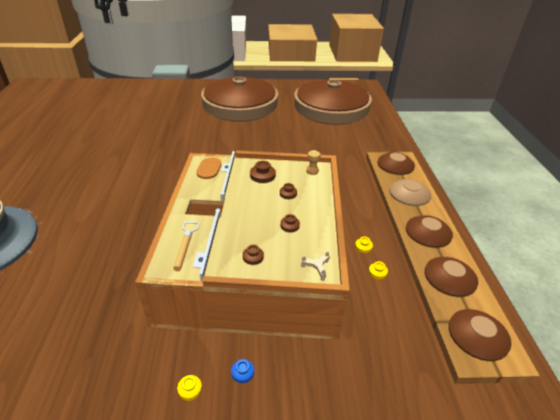

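Run:
```python
import cv2
a=cv2.imread('pics/top0.png')[140:320,190:400]; cv2.imwrite('pics/top0z.png',cv2.resize(a,None,fx=3.3,fy=3.3,interpolation=cv2.INTER_CUBIC))
```

```text
(no output)
```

View pics/top0z.png

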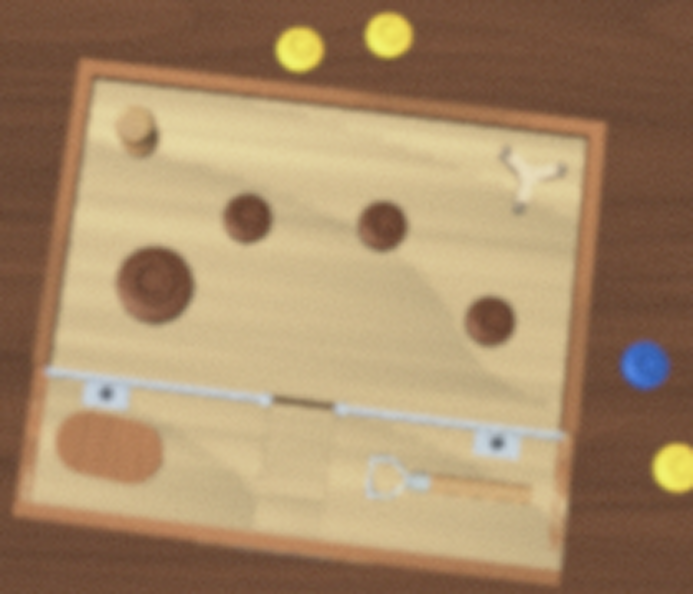

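```bash
cat > fit.py <<'E'
from h import *
from scipy.optimize import least_squares
import pickle
F={n:grab_frame(n) for n in("top","side")}
pickle.dump(F,open('F0.pkl','wb'))
z=lambda a,b:(190+(a+.5)/3.3-.5,140+(b+.5)/3.3-.5)
obs=[("top",(210,180,122),z(82,60)),("top",(210,-180,122),z(606,123)),
("top",(-4,25,126),z(267,398)),("top",(-4,-25,126),z(340,407)),
("top",(-4,170,126),z(48,371)),("top",(-4,-170,126),z(563,435)),
("side",(210,180,122),(339,154)),("side",(210,-180,122),(343,290))]
def res(p):
    c,s=np.cos(p[2]),np.sin(p[2]);r=[]
    for n,b,px in obs:
        x,y,zz=np.array(b)/1000
        r+=list(proj(F[n],[p[0]+c*x-s*y,p[1]+s*x+c*y,zz])-px)
    return r
q=least_squares(res,[.48,-.03,-.1],loss='soft_l1')
print(q.x,np.degrees(q.x[2]));print(np.round(np.array(res(q.x)).reshape(-1,2),1))
# knobs
c,s=np.cos(q.x[2]),np.sin(q.x[2])
def box(w): d=np.array(w[:2])-q.x[:2]; return np.round(1000*np.array([c*d[0]+s*d[1],-s*d[0]+c*d[1]]),1)
for n in F:
  for l in["knob_a","big_knob","stilt","stamp"]:
    for k in ("mark_of",):
      for d in getattr(nets,k)(n,l):
        w=at(F[n],d["point"],.11); print(n,l,round(d["confidence"],2),np.round(w,4),box(w))
    for d in nets.regions_of(n,l):
        w=at(F[n],d["point"],.118); ys,xs=np.nonzero(d["region"]); print("  reg",round(d["confidence"],2),len(xs),np.round(w,4),box(w))
E
python3 fit.py
```

```text
[ 0.4895534  -0.03138586 -0.10315441] -5.910312533039693
[[-0.2 -0.6]
 [ 0.   0.2]
 [-0.7  0.2]
 [ 0.3  0.5]
 [-0.8 -0.4]
 [-0.2  0.5]
 [-2.9  1.8]
 [ 6.3  0.7]]
top knob_a 0.73 [ 0.544  -0.1572  0.11  ] [  67.1 -119.5]
top knob_a 0.57 [ 0.7345 -0.02    0.11  ] [242.5  36.5]
top knob_a 0.56 [ 0.6176 -0.0776  0.11  ] [132.1 -32.8]
top knob_a 0.56 [ 0.456  -0.2807  0.11  ] [  -7.7 -251.4]
top knob_a 0.55 [ 0.7399 -0.0839  0.11  ] [254.5 -26.4]
top knob_a 0.46 [0.6192 0.0091 0.11  ] [124.8  53.6]
  reg 0.72 164 [ 0.4462 -0.2729  0.118 ] [ -18.2 -244.7]
  reg 0.67 198 [ 0.5417 -0.1554  0.118 ] [  64.6 -118. ]
  reg 0.59 172 [ 0.6087 -0.0767  0.118 ] [123.2 -32.8]
  reg 0.55 118 [ 0.7317 -0.0873  0.118 ] [246.6 -30.7]
  reg 0.54 184 [0.6159 0.0112 0.118 ] [121.3  55.3]
  reg 0.45 145 [ 0.5117 -0.255   0.118 ] [  45.1 -220.2]
top big_knob 0.7 [0.5664 0.0611 0.11  ] [66.9 99.9]
  reg 0.73 423 [0.56   0.0705 0.118 ] [ 59.6 108.6]
top stilt 0.45 [ 0.647  -0.1776  0.11  ] [ 171.6 -129.2]
  reg 0.68 144 [ 0.6493 -0.1812  0.118 ] [ 174.4 -132.6]
top stamp 0.72 [0.6619 0.0831 0.11  ] [159.6 131.6
[... 596 characters left out ...]
-0.1434  0.118 ] [235.3 -88.3]
  reg 0.66 421 [ 0.5315 -0.3445  0.118 ] [  74.  -307.2]
  reg 0.61 232 [6.005e-01 2.000e-04 1.180e-01] [107.2  42.8]
  reg 0.61 296 [ 0.5999 -0.0836  0.118 ] [115.1 -40.6]
  reg 0.61 244 [ 0.7291 -0.1892  0.118 ] [ 254.5 -132.3]
side big_knob 0.89 [0.5629 0.0779 0.11  ] [ 61.7 116.2]
side big_knob 0.25 [0.4524 0.0843 0.11  ] [-48.9 111.3]
  reg 0.79 467 [0.5584 0.069  0.118 ] [ 58.1 106.9]
side stilt 0.81 [ 0.6443 -0.1766  0.11  ] [ 168.9 -128.5]
  reg 0.66 361 [ 0.6433 -0.1751  0.118 ] [ 167.7 -127.1]
side stamp 0.79 [0.6594 0.0931 0.11  ] [156.1 141.3]
  reg 0.63 249 [0.6586 0.107  0.118 ] [153.9 155. ]
  reg 0.2 358 [ 0.6422 -0.1798  0.118 ] [ 167.2 -131.9]
```

```bash
cat > seg.py <<'E'
from h import *
B=np.array([.4895,-.0314]);yaw=-.1032
def tobox(w):
    c,s=np.cos(yaw),np.sin(yaw); d=np.array(w[:2])-B; return np.round(1000*np.array([c*d[0]+s*d[1],-s*d[0]+c*d[1]]),1)
def toworld(b):
    c,s=np.cos(yaw),np.sin(yaw); x,y=np.array(b[:2])/1000; return np.array([B[0]+c*x-s*y,B[1]+s*x+c*y])
def knobs(f,zc=.116):
    im=f["pixels"].astype(np.uint8)
    m=np.zeros(im.shape[:2],np.uint8)
    poly=[proj(f,[*toworld(b),.11]) for b in[(4,165),(196,165),(196,-165),(4,-165)]]
    cv2.fillPoly(m,[np.round(poly).astype(np.int32)],1)
    g=cv2.GaussianBlur(im,(3,3),0).max(2)
    b=((g<130)&(m>0)).astype(np.uint8)
    n,l,st,ce=cv2.connectedComponentsWithStats(b)
    return [(int(st[i,4]),np.round(ce[i],1),np.round(at(f,ce[i],zc),4),tobox(at(f,ce[i],zc))) for i in range(1,n) if st[i,4]>25]
E
python3 - <<'E'
import pickle
from seg import *
F=pickle.load(open('F0.pkl','rb'))
for n in F:
    f=F[n]
    for k in knobs(f): print(n,*k)
    im=cv2.cvtColor(f["pixels"],cv2.COLOR_RGB2BGR).copy(); S=3; im=cv2.resize(im,None,fx=S,fy=S,interpolation=cv2.INTER_CUBIC)
    for b,z in [((x,y),.11) for x in(0,200) for y in(-170,170)]+[((-4,25),.126),((-4,-25),.126),((0,21),.11),((0,-21),.11),((210,180),.122),((210,-180),.122),((-64,22),.11),((-64,-22),.11)]:
        p=(proj(f,[*toworld(b),z])+.5)*S-.5; cv2.circle(im,tuple(int(round(v)) for v in p),3,(0,255,0),1)
    o=(570,450) if n=="top" else (440,420)
    cv2.imwrite(f'pics/ov_{n}.png',im[o[1]:o[1]+530,o[0]:o[0]+640])
E
```

```text
top 112 [265.5 205.1] [0.6109 0.0073 0.116 ] [116.8  51. ]
top 110 [306.3 207.5] [ 0.6079 -0.0832  0.116 ] [123.1 -39.4]
top 278 [238.1 224.7] [0.5654 0.0664 0.116 ] [ 65.5 105.1]
top 109 [339.1 236.4] [ 0.5452 -0.1562  0.116 ] [  68.3 -118.4]
side 277 [263.2 172.5] [0.5631 0.0742 0.116 ] [ 62.4 112.6]
side 146 [288.7 191.4] [0.6101 0.0108 0.116 ] [115.6  54.4]
side 166 [290.4 223.8] [ 0.607  -0.0811  0.116 ] [122.  -37.3]
side 152 [254.2 257.2] [ 0.5454 -0.1586  0.116 ] [  68.7 -120.8]
```

View pics/ov_top.png

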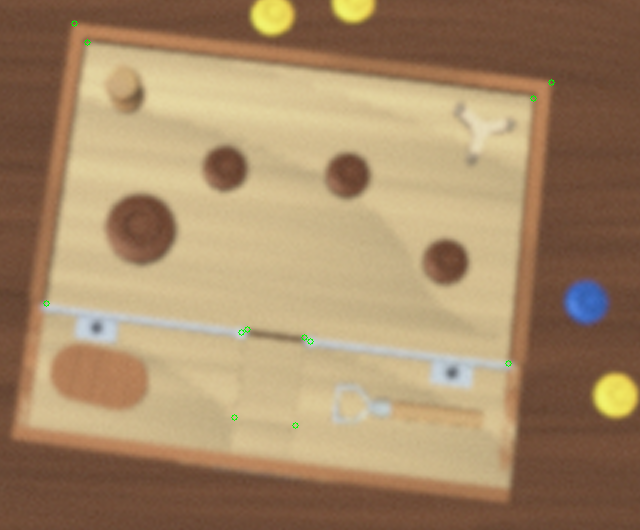

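View pics/ov_side.png

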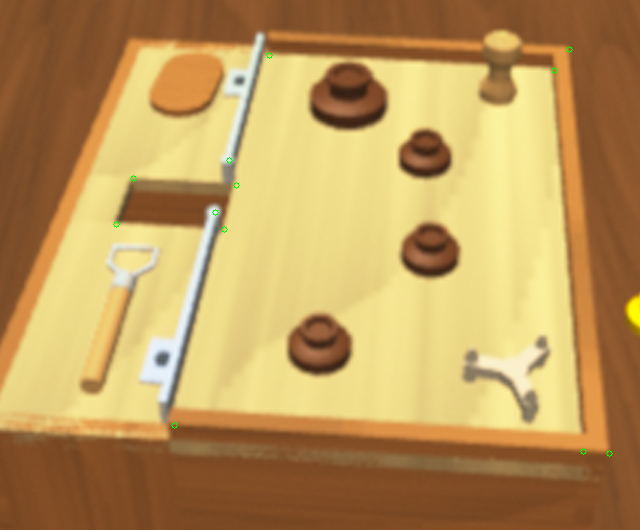

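Emit:
carry_out(moves=[[[25,-40,0],-4],[[25,-40,0],-4],[[25,-40,0],-4],[[25,-40,0],-4],[[25,-40,0],-3]], jaw=-0.62)

```text
time: 2.5
ee_pos: [0.2829, 0.4548, 0.2111]
tcp_rot: [0.281, 0.96, 0.0, 0.0]
wrist_force: [0.4, 0.2, 0.8]
grip_width: 0.0162
```

Emit:
carry_out(moves=[[[25,-40,0],0],[[25,-40,0],0],[[25,-40,0],0],[[25,-40,0],0],[[25,-40,0],0]])

```text
time: 3.0
ee_pos: [0.4078, 0.2548, 0.2113]
tcp_rot: [0.279, 0.96, 0.001, 0.0]
wrist_force: [0.4, 0.7, 0.1]
grip_width: 0.0165
```

Emit:
carry_out(moves=[[[25,-40,0],0],[[25,-40,0],0],[[25,-40,0],0],[[25,-40,0],0],[[25,-40,0],0]])

```text
time: 3.5
ee_pos: [0.5329, 0.0549, 0.2113]
tcp_rot: [0.279, 0.96, 0.0, 0.0]
wrist_force: [0.5, 0.1, -0.1]
grip_width: 0.016
```

```bash
cat >> seg.py <<'E'
def st():
    s=status.get_state(); q=s["tcp_rot"]; a=np.degrees(2*np.arctan2(q[1],q[0]))-90
    print("t",round(s["time"],2),"tcp",np.round(s["ee_pos"]*1000,1),"box",tobox(s["ee_pos"]),"jaw",round((a)%180,1),"boxjaw(90=straight)",round((a+5.9)%180,1),"F",np.round(s["wrist_force"],1),"w",round(s["grip_width"],4)); return s
E
python3 - <<'E'
from seg import *
st(); print(toworld((157,-56)))
E
```

```text
t 3.5 tcp [532.9  54.9 211.3] box [34.2 90.3] jaw 57.6 boxjaw(90=straight) 63.5 F [ 0.5  0.1 -0.1] w 0.016
[ 0.63989575 -0.10327571]
```

Emit:
carry_out(moves=[[[27,-40,0],0],[[27,-40,0],0],[[27,-40,0],0],[[26,-38,0],0],[[0,0,-45],0]])

```text
time: 4.0
ee_pos: [0.6459, -0.1109, 0.1717]
tcp_rot: [0.284, 0.959, -0.001, 0.009]
wrist_force: [0.3, -1.1, -0.6]
grip_width: 0.0163
```

```bash
cat > look.py <<'E'
import sys
from seg import *
n=sys.argv[1]; s=st(); F={}
for c in("top","side"):
    f=F[c]=grab_frame(c)
    for k in knobs(f): print(c,k[0],k[1],k[3])
    S=3; im=cv2.resize(cv2.cvtColor(f["pixels"],cv2.COLOR_RGB2BGR),None,fx=S,fy=S,interpolation=cv2.INTER_CUBIC)
    e=s["ee_pos"].copy(); e[2]-=.017; p=(proj(f,e)+.5)*S-.5; cv2.circle(im,tuple(int(round(v)) for v in p),4,(0,255,0),1)
    o=(570,450) if c=="top" else (440,330)
    F[c]=im[o[1]:o[1]+(530 if c=="top" else 500),o[0]:o[0]+640]
    cv2.imwrite(f'pics/{n}_{c}.png',F[c])
E
python3 look.py a
```

```text
t 4.0 tcp [ 645.9 -110.9  171.7] box [163.8 -63. ] jaw 57.1 boxjaw(90=straight) 63.0 F [ 0.3 -1.1 -0.6] w 0.0163
top 6207 [315.7 221.5] [ 94.6 -63.5]
top 92 [265.4 204.8] [117.6  51.3]
top 198 [238.5 224.1] [ 67.  104.3]
side 129 [262.6 168.2] [ 59.8 127.6]
side 1266 [308.1 182.2] [152.   87.6]
side 106 [263.2 178.6] [64.3 91.5]
side 144 [290.3 224. ] [121.9 -38. ]
side 50 [253.9 253.4] [  67.4 -112.8]
side 72 [253.7 260.4] [  68.7 -127.8]
```

View pics/a_side.png

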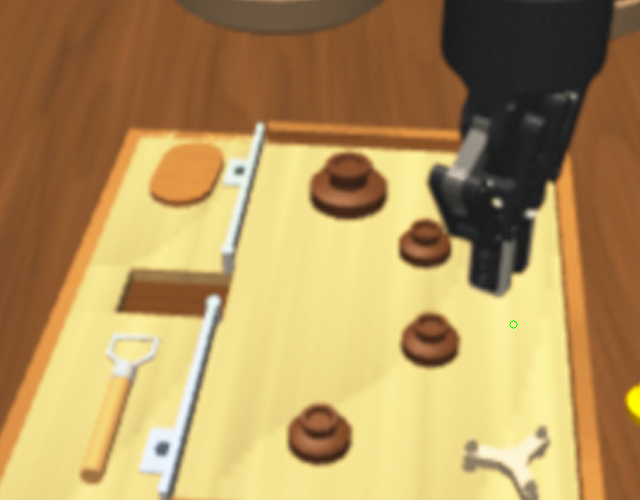

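View pics/a_top.png

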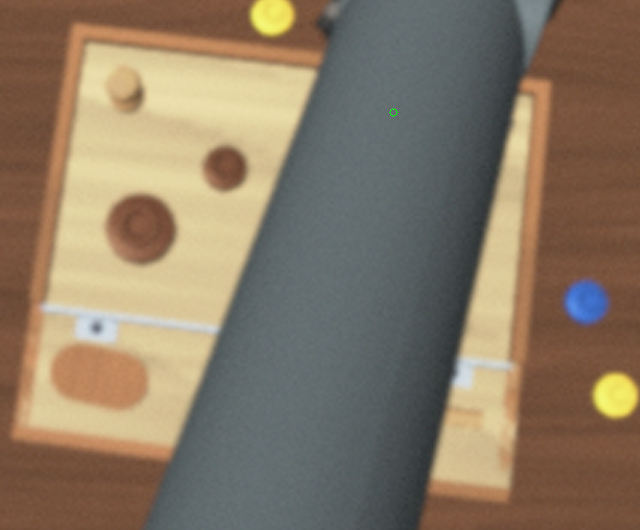

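```bash
python3 look.py b
```

```text
t 4.1 tcp [ 635.6 -102.2  160.5] box [152.6 -55.4] jaw 57.4 boxjaw(90=straight) 63.3 F [-1.7  1.1 -1.1] w 0.0162
top 6072 [311.3 221. ] [ 94.3 -53.7]
top 91 [265.4 204.7] [117.7  51.3]
top 203 [238.5 224.1] [ 66.9 104.2]
side 129 [262.6 168.2] [ 59.8 127.6]
side 1040 [309.4 179. ] [154.5  98.7]
side 106 [263.2 178.6] [64.3 91.5]
side 128 [288.6 191.5] [115.4  53.9]
side 145 [290.5 224. ] [122.1 -38. ]
side 50 [253.9 253.4] [  67.4 -112.8]
side 73 [253.6 260.4] [  68.5 -127.7]
```

View pics/b_side.png

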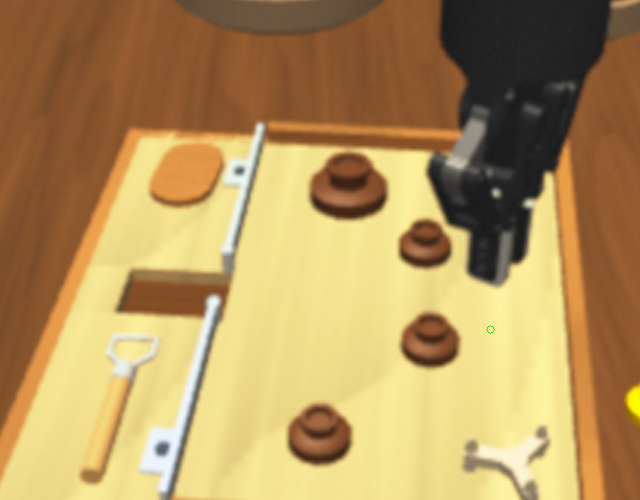

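```bash
python3 look.py c
python3 - <<'E'
from seg import *
f=grab_frame("side"); s=st()
o,d=ray(f,(310,204)); 
for y in(-.09,-.1,-.11,-.12):
    print(o+d*(y-o[1])/d[1])
print(s["qd"])
E
```

```text
t 4.2 tcp [ 638.5 -100.6  165.3] box [155.3 -53.5] jaw 57.6 boxjaw(90=straight) 63.5 F [-0.2  0.1 -0. ] w 0.0158
top 6111 [310.6 220.9] [ 94.4 -52.2]
top 92 [265.4 204.8] [117.6  51.3]
top 204 [238.5 224.2] [ 66.9 104.3]
side 131 [262.5 168.2] [ 59.8 127.8]
side 971 [310.7 177.9] [157.  102.6]
side 106 [263.2 178.6] [64.3 91.5]
side 130 [288.7 191.5] [115.5  54.1]
side 146 [290.4 224. ] [122.  -37.9]
side 51 [254.  253.4] [  67.5 -112.7]
side 73 [253.6 260.4] [  68.5 -127.7]
t 4.35 tcp [ 640.1 -100.5  167.9] box [156.9 -53.2] jaw 57.6 boxjaw(90=straight) 63.5 F [0.6 0.6 1.3] w 0.0159
[ 0.63571811 -0.09        0.16592219]
[ 0.63404363 -0.1         0.17391798]
[ 0.63236915 -0.11        0.18191378]
[ 0.63069467 -0.12        0.18990957]
[-0.00122365 -0.00501842  0.00608293  0.00221336  0.00027096 -0.00338693
  0.0006092 ]
```

View pics/c_side.png

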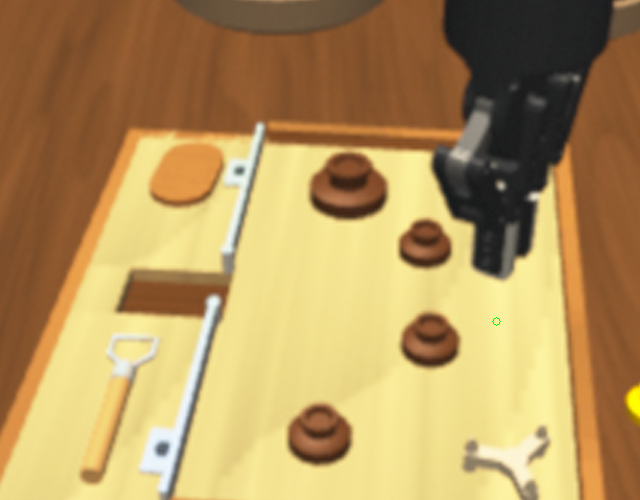

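Emit:
carry_out(moves=[[[18,0,0],0],[[0,0,-10],0],[[0,0,-10],0],[[0,0,0],0],[[0,0,0],0]])

```text
time: 4.85
ee_pos: [0.6561, -0.1014, 0.1454]
tcp_rot: [0.279, 0.96, -0.0, -0.001]
wrist_force: [-0.4, 0.0, 0.0]
grip_width: 0.0164
```

```bash
python3 look.py d
```

```text
t 4.85 tcp [ 656.1 -101.4  145.4] box [172.9 -52.5] jaw 57.5 boxjaw(90=straight) 63.4 F [-0.4  0.   0. ] w 0.0164
top 6237 [304.9 220.2] [ 94.4 -39.7]
top 195 [238.6 223.9] [ 67.4 104.1]
side 129 [262.6 168.2] [ 59.8 127.6]
side 931 [319.9 187.3] [174.4  73.1]
side 106 [263.1 178.6] [64.1 91.3]
side 128 [288.6 191.5] [115.4  53.9]
side 145 [290.4 224. ] [122. -38.]
side 50 [253.9 253.4] [  67.4 -112.8]
side 73 [253.6 260.4] [  68.5 -127.7]
```

View pics/d_side.png

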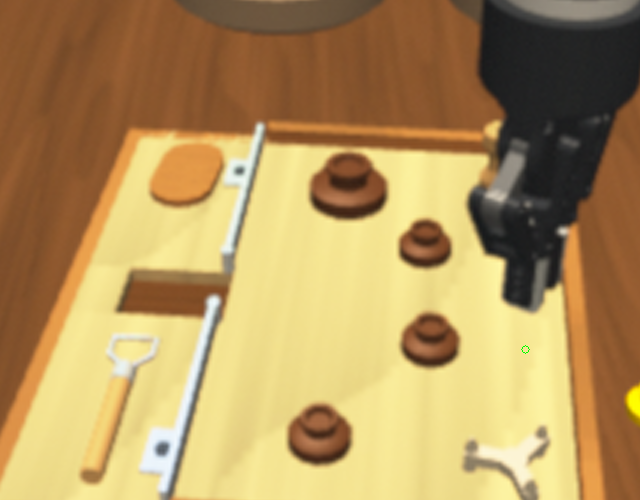

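Emit:
carry_out(moves=[[[0,0,-7],0],[[0,0,-7],0],[[0,0,0],0],[[0,0,0],0]])

```text
time: 5.35
ee_pos: [0.6567, -0.1015, 0.1314]
tcp_rot: [0.279, 0.96, -0.0, -0.0]
wrist_force: [0.2, -0.5, 0.8]
grip_width: 0.0164
```

```bash
python3 look.py e
```

```text
t 5.35 tcp [ 656.7 -101.5  131.4] box [173.6 -52.5] jaw 57.5 boxjaw(90=straight) 63.4 F [ 0.2 -0.5  0.8] w 0.0164
top 6149 [304.1 220.2] [ 94.2 -37.9]
top 188 [238.7 223.9] [ 67.4 103.9]
side 129 [262.6 168.2] [ 59.8 127.6]
side 1091 [320.  190.7] [174.3  62.1]
side 104 [263.  178.6] [64.  91.2]
side 127 [288.6 191.5] [115.4  54. ]
side 141 [290.3 224.1] [121.8 -38.1]
side 50 [253.9 253.4] [  67.4 -112.8]
side 73 [253.6 260.4] [  68.5 -127.7]
```

View pics/e_side.png

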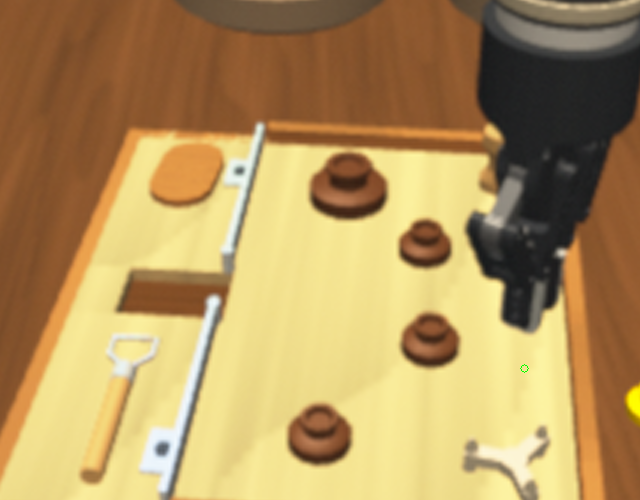

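Run:
```python
from seg import *
f=grab_frame("side")
save(f,"e_full_side.png")
im=cv2.cvtColor(f["pixels"],cv2.COLOR_RGB2BGR)[20:240,250:410]
im=cv2.resize(im,None,fx=3.6,fy=3.6,interpolation=cv2.INTER_CUBIC); 
im=np.clip(im.astype(float)*1.8,0,255).astype(np.uint8)
s=st();R=None
for h in(-.017,0,.05,.1,.15,.2):
    e=s["ee_pos"]+[0,0,h]; p=(proj(f,e)-[250,20])*3.6; print(h,proj(f,e)); cv2.circle(im,tuple(int(v) for v in p),4,(0,255,0),2)
cv2.imwrite("pics/e_zoom.png",im[:590])
t=grab_frame("top"); save(t,"e_full_top.png")
```

```text
t 5.5 tcp [ 657.2 -101.6  132. ] box [174.  -52.5] jaw 57.5 boxjaw(90=straight) 63.4 F [0.4 0.1 0. ] w 0.0167
-0.017 [321.18130487 232.03874828]
0 [322.15333922 224.40949312]
0.05 [325.20235366 200.48152628]
0.1 [328.56984294 174.05950338]
0.15 [332.30861755 144.73076284]
0.2 [336.48388955 111.98595862]
```

View pics/e_zoom.png

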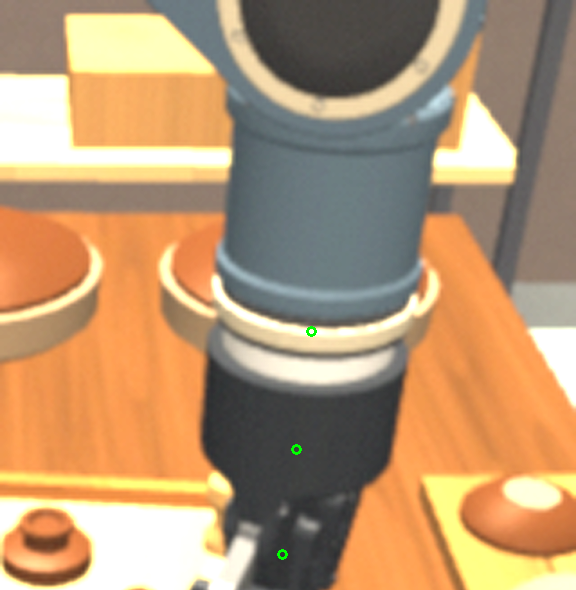

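View pics/e_full_top.png

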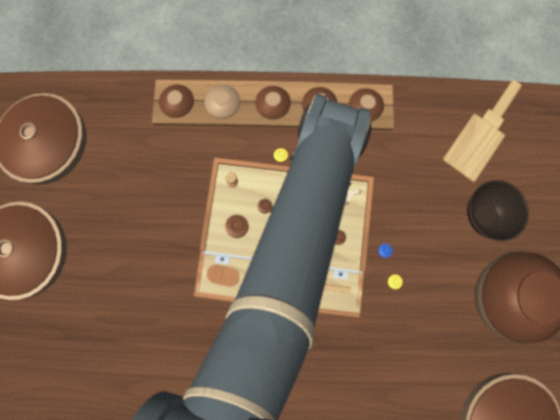

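Emit:
carry_out(moves=[[[0,0,-3],0],[[0,0,0],0]])

```text
time: 5.75
ee_pos: [0.6567, -0.1014, 0.1285]
tcp_rot: [0.279, 0.96, 0.0, -0.0]
wrist_force: [-0.5, 0.4, -0.4]
grip_width: 0.0162
```

Emit:
carry_out(moves=[[[0,0,-2],0],[[0,0,0],0]])

```text
time: 5.95
ee_pos: [0.6568, -0.1014, 0.1265]
tcp_rot: [0.279, 0.96, -0.0, -0.0]
wrist_force: [-0.4, 0.4, 0.2]
grip_width: 0.016
```

Emit:
carry_out(moves=[[[0,0,-3],0],[[0,0,0],0]])

```text
time: 6.15
ee_pos: [0.6567, -0.1014, 0.1233]
tcp_rot: [0.279, 0.96, -0.0, -0.0]
wrist_force: [0.6, -0.5, 0.2]
grip_width: 0.0164
```

Emit:
carry_out(moves=[[[0,0,-3],0],[[0,0,0],0]])

```text
time: 6.35
ee_pos: [0.6567, -0.1014, 0.1204]
tcp_rot: [0.279, 0.96, -0.0, -0.0]
wrist_force: [0.1, -0.7, 0.2]
grip_width: 0.0164
```

Emit:
carry_out(moves=[[[0,0,-4],0],[[0,0,0],0]])

```text
time: 6.55
ee_pos: [0.6566, -0.1014, 0.1162]
tcp_rot: [0.279, 0.96, -0.0, -0.001]
wrist_force: [1.2, -0.3, -0.8]
grip_width: 0.0166
```

Emit:
carry_out(moves=[[[0,0,-4],0],[[0,0,0],0]])

```text
time: 6.75
ee_pos: [0.6566, -0.1014, 0.1122]
tcp_rot: [0.279, 0.96, -0.0, -0.001]
wrist_force: [0.0, 0.2, 0.0]
grip_width: 0.0162
```

```bash
python3 look.py g
```

```text
t 6.75 tcp [ 656.6 -101.4  112.2] box [173.4 -52.4] jaw 57.5 boxjaw(90=straight) 63.4 F [0.  0.2 0. ] w 0.0162
top 6034 [303.  220.1] [ 94.  -35.4]
top 192 [238.7 224.1] [ 67.1 103.8]
side 128 [262.5 168.2] [ 59.8 127.5]
side 1311 [319.7 195.1] [173.5  48.3]
side 104 [263.  178.6] [64.  91.2]
side 126 [288.6 191.5] [115.3  54. ]
side 140 [290.3 224. ] [121.9 -38.1]
side 50 [253.9 253.4] [  67.4 -112.8]
side 70 [253.6 260.5] [  68.5 -127.9]
```

View pics/g_side.png

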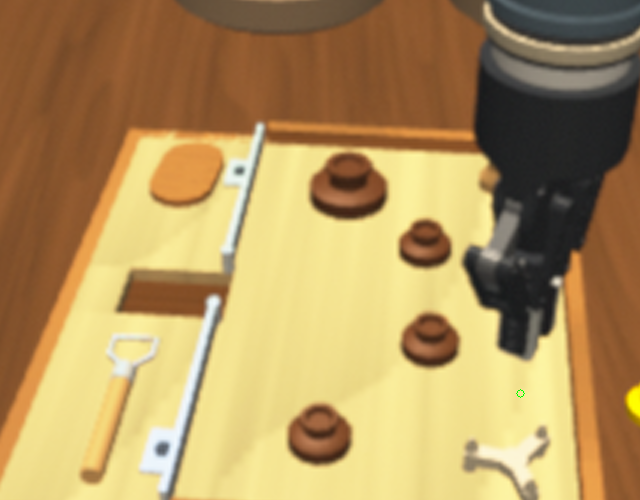

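Emit:
carry_out(moves=[[[0,0,-4],0],[[0,0,0],0]])

```text
time: 7.05
ee_pos: [0.6566, -0.1014, 0.1083]
tcp_rot: [0.279, 0.96, -0.0, -0.0]
wrist_force: [-0.3, -0.6, -0.7]
grip_width: 0.0165
```

Emit:
carry_out(moves=[[[0,0,-3],0],[[0,0,0],0]])

```text
time: 7.25
ee_pos: [0.6567, -0.1014, 0.1054]
tcp_rot: [0.279, 0.96, -0.0, -0.0]
wrist_force: [0.1, -0.4, 0.0]
grip_width: 0.0162
```

Emit:
carry_out(moves=[[[0,0,-3],0],[[0,0,0],0]])

```text
time: 7.45
ee_pos: [0.6567, -0.1014, 0.1024]
tcp_rot: [0.279, 0.96, -0.0, -0.0]
wrist_force: [0.5, -0.6, -0.4]
grip_width: 0.0161
```

Emit:
carry_out(moves=[[[0,0,-3],0],[[0,0,0],0]])

```text
time: 7.65
ee_pos: [0.6567, -0.1014, 0.0994]
tcp_rot: [0.279, 0.96, -0.0, -0.0]
wrist_force: [0.5, 0.1, 0.2]
grip_width: 0.0161
```

```bash
python3 look.py i|head -1
python3 - <<'E'
import cv2
a=cv2.imread('pics/i_side.png')[150:480,360:640]; a=cv2.convertScaleAbs(a,alpha=1.5);cv2.imwrite('pics/i_z.png',cv2.resize(a,None,fx=1.8,fy=1.8))
E
```

```text
t 7.65 tcp [ 656.7 -101.4   99.4] box [173.5 -52.4] jaw 57.5 boxjaw(90=straight) 63.4 F [0.5 0.1 0.2] w 0.0161
```

View pics/i_z.png

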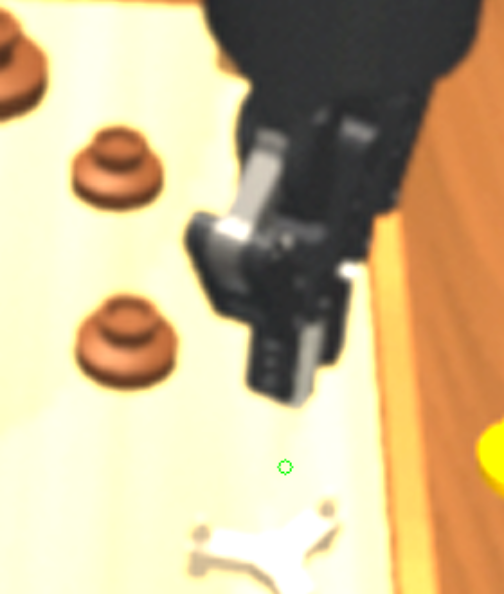

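Emit:
carry_out(moves=[[[0,0,-3],0],[[0,0,0],0]])

```text
time: 7.95
ee_pos: [0.6567, -0.1014, 0.0964]
tcp_rot: [0.279, 0.96, -0.0, -0.0]
wrist_force: [-0.2, -0.2, 0.4]
grip_width: 0.0161
```

Emit:
carry_out(moves=[[[0,0,-3],0],[[0,0,0],0]])

```text
time: 8.15
ee_pos: [0.6567, -0.1014, 0.0934]
tcp_rot: [0.279, 0.96, -0.0, -0.0]
wrist_force: [-0.2, -0.3, 0.1]
grip_width: 0.0163
```

Emit:
carry_out(moves=[[[0,0,-2],0],[[0,0,0],0]])

```text
time: 8.35
ee_pos: [0.6568, -0.1015, 0.0915]
tcp_rot: [0.279, 0.96, -0.0, -0.0]
wrist_force: [0.1, 0.7, 0.4]
grip_width: 0.0163
```

Emit:
carry_out(moves=[[[0,0,-2],0],[[0,0,0],0]])

```text
time: 8.55
ee_pos: [0.6571, -0.1015, 0.0899]
tcp_rot: [0.279, 0.96, 0.0, 0.0]
wrist_force: [0.3, 0.3, 0.2]
grip_width: 0.0157
```

Emit:
carry_out(moves=[[[0,0,-2],0],[[0,0,0],0],[[0,0,0],0]])

```text
time: 8.85
ee_pos: [0.6572, -0.1015, 0.0899]
tcp_rot: [0.279, 0.96, 0.0, 0.0]
wrist_force: [-3.5, 0.4, 11.0]
grip_width: 0.0161
```

Emit:
carry_out(moves=[[[0,0,4],0],[[0,0,0],0]])

```text
time: 9.05
ee_pos: [0.6574, -0.1015, 0.0923]
tcp_rot: [0.279, 0.96, 0.0, 0.001]
wrist_force: [-0.6, -0.3, 0.2]
grip_width: 0.0161
```

```bash
sed -i 's/e\[2\]-=.017/e[2]+=.020/' look.py; python3 look.py j|head -1
python3 - <<'E'
import cv2
a=cv2.imread('pics/j_side.png')[150:480,360:640]; a=cv2.convertScaleAbs(a,alpha=1.5);cv2.imwrite('pics/j_z.png',cv2.resize(a,None,fx=1.8,fy=1.8))
E
```

```text
t 9.05 tcp [ 657.4 -101.5   92.3] box [174.2 -52.5] jaw 57.5 boxjaw(90=straight) 63.4 F [-0.6 -0.3  0.2] w 0.0161
```

View pics/j_z.png

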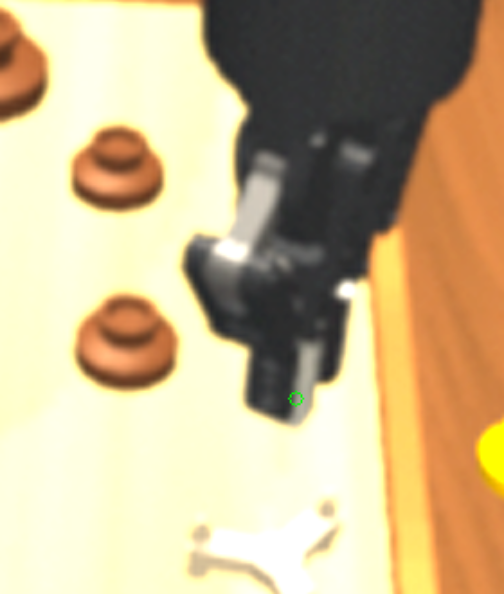

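```bash
cat > plan.py <<'E'
from seg import *
# wps: list of (knob x,y box, heading deg box, offset, TCPz)
def plan(wps,pose0,off=26):
    """pose0=(x,y world mm, z mm, jaw world deg). returns rows"""
    x,y,z,j=pose0; rows=[]
    for (kx,ky,h,o,zz) in wps:
        hr=np.radians(h); b=(kx-o*np.cos(hr),ky-o*np.sin(hr)); w=toworld(b)*1000
        tj=h-90+np.degrees(yaw); dj=(tj-j+90)%180-90
        r=[round((w[0]-x)*2)/2,round((w[1]-y)*2)/2,round((zz-z)*2)/2,round(dj*2)/2]
        x+=r[0];y+=r[1];z+=r[2];j+=r[3]; rows.append(r)
    return rows
E
python3 - <<'E'
from plan import *
z=93.5
h=153.9
w=[(122.5,-38,h,42,z),(122.5,-38,h,32,z)]
for t in np.linspace(0,60,8)[0:]: w.append((122.5-.898*t,-38+.44*t,h,26,z))
w+=[(62,-8,158,26,z),(56,-5.5,163,26,z),(50,-3,168,26,z),(44,-1.5,173,26,z),(38,-.5,178,26,z),(33,0,180,26,z)]
for r in plan(w,(657.4,-101.5,93.5,57.5)): print(r)
E
```

```text
[-14.5, -2.5, 0.0, 0.5]
[-8.5, 5.0, 0.0, 0.0]
[-5.0, 3.5, 0.0, 0.0]
[-7.0, 4.5, 0.0, 0.0]
[-7.5, 4.5, 0.0, 0.0]
[-7.0, 4.5, 0.0, 0.0]
[-7.5, 4.5, 0.0, 0.0]
[-7.5, 4.5, 0.0, 0.0]
[-7.0, 4.5, 0.0, 0.0]
[-7.5, 4.5, 0.0, 0.0]
[-5.0, 6.0, 0.0, 4.0]
[-5.0, 5.0, 0.0, 5.0]
[-4.5, 5.5, 0.0, 5.0]
[-5.5, 4.5, 0.0, 5.0]
[-5.5, 3.5, 0.0, 5.0]
[-4.5, 2.0, 0.0, 2.0]
```

Emit:
carry_out(moves=[[[-14.5,-2.5,0],0.5],[[-8.5,5,0],0],[[-5,3.5,0],0],[[-7,4.5,0],0],[[-7.5,4.5,0],0]])

```text
time: 9.65
ee_pos: [0.6143, -0.0857, 0.0918]
tcp_rot: [0.275, 0.961, 0.0, 0.0]
wrist_force: [0.4, 0.1, 0.0]
grip_width: 0.0162
```

```bash
python3 look.py k
```

```text
t 9.65 tcp [614.3 -85.7  91.8] box [129.7 -41.1] jaw 58.1 boxjaw(90=straight) 64.0 F [0.4 0.1 0. ] w 0.0162
top 5497 [303.2 220.3] [ 93.6 -35.9]
top 90 [265.5 204.8] [117.5  51.1]
top 191 [238.6 224. ] [ 67.3 104.1]
side 2158 [293.8 191.7] [125.1  54.3]
side 126 [262.6 168.3] [ 60.  127.4]
side 103 [262.9 178.7] [63.8 91. ]
side 50 [253.9 253.4] [  67.4 -112.8]
side 71 [253.7 260.5] [  68.7 -127.8]
```

View pics/k_side.png

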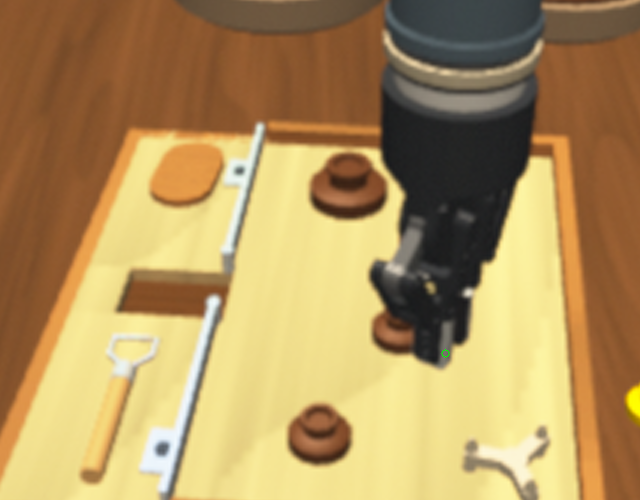

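Emit:
carry_out(moves=[[[-7,4.5,1],0],[[-7.5,4.5,0],0],[[-7.5,4.5,0],0],[[-7,4.5,0],0],[[-7.5,4.5,0],0]])

```text
time: 10.25
ee_pos: [0.5774, -0.0636, 0.0929]
tcp_rot: [0.275, 0.961, 0.0, 0.0]
wrist_force: [0.6, -0.1, -0.2]
grip_width: 0.0162
```

```bash
python3 look.py l|head -1
```

```text
t 10.25 tcp [577.4 -63.6  92.9] box [ 90.7 -22.9] jaw 58.1 boxjaw(90=straight) 64.0 F [ 0.6 -0.1 -0.2] w 0.0162
```

View pics/l_side.png

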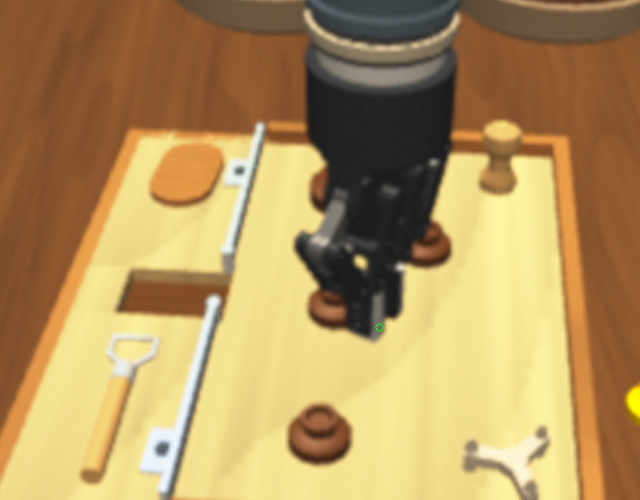

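Run:
```python
from plan import *
f=grab_frame("side")
print(tobox(at(f,(258,212.7),.115)))
for b in [(67.3,-11.5),(33,0),(0,0)]: print(b,(proj(f,[*toworld(b),.115])+.5)*3-.5-[440,330])
z=92.5
w=[(62,-9,154,26,z),(56,-6.5,160,26,z),(50,-4,166,26,z),(44,-2,172,26,z),(38,-.5,178,26,z),(33,0,180,26,z)]
for r in plan(w,(577.4,-63.6,92.5,58)): print(r)
```

```text
[ 64.1 -11.9]
(67.3, -11.5) [340.5249029  309.03107422]
(33, 0) [284.88109133 293.34876174]
(0, 0) [229.82245902 290.15453132]
[-5.0, 3.0, 0.0, 0.0]
[-4.5, 5.5, 0.0, 6.0]
[-4.5, 5.5, 0.0, 6.0]
[-5.0, 5.5, 0.0, 6.0]
[-5.5, 4.5, 0.0, 6.0]
[-4.5, 2.0, 0.0, 2.0]
```

Emit:
carry_out(moves=[[[-5,3,0],0],[[-4.5,5.5,0],6],[[-4.5,5.5,0],6],[[-5,5.5,0],6],[[-5.5,4.5,0],6]])

```text
time: 10.9
ee_pos: [0.5535, -0.0398, 0.0929]
tcp_rot: [0.067, 0.998, -0.0, 0.0]
wrist_force: [0.9, 0.7, 0.5]
grip_width: 0.0158
```

Emit:
carry_out(moves=[[[-4.5,2,0],2],[[0,0,0],0]])

```text
time: 11.1
ee_pos: [0.5484, -0.0379, 0.0928]
tcp_rot: [0.052, 0.999, 0.0, -0.0]
wrist_force: [-0.0, -0.9, -0.2]
grip_width: 0.0163
```

```bash
python3 look.py m|head -1;python3 - <<'E'
import cv2
a=cv2.imread('pics/m_side.png')[180:400,130:400]; a=cv2.convertScaleAbs(a,alpha=1.3);cv2.imwrite('pics/m_z.png',cv2.resize(a,None,fx=2.5,fy=2.5))
E
```

```text
t 11.1 tcp [548.4 -37.9  92.8] box [59.3 -0.4] jaw 84.0 boxjaw(90=straight) 89.9 F [-0.  -0.9 -0.2] w 0.0163
```

View pics/m_z.png

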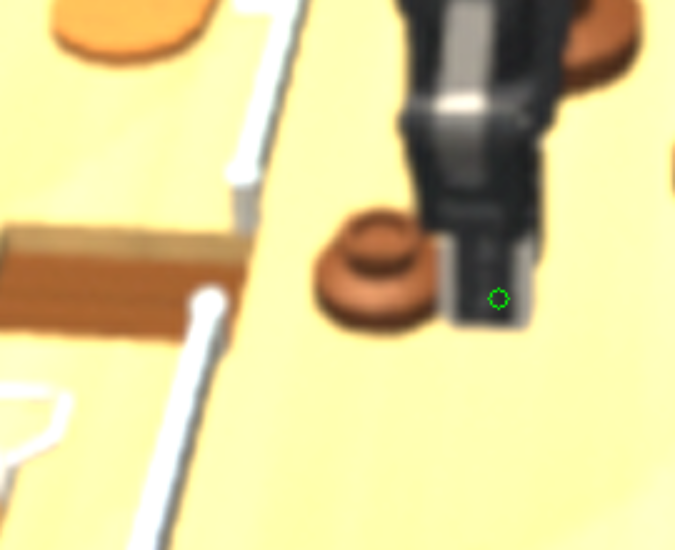

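View pics/m_top.png

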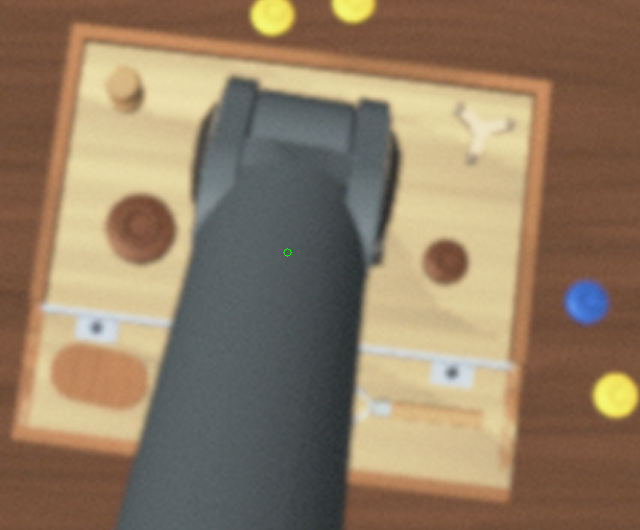

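Run:
```python
from plan import *
f=grab_frame("side")
def pz(b,z): return np.round((((proj(f,[*toworld(b),z])+.5)*3-.5-[440,330])-[130,180]+.5)*2.5-.5,0)
print("posts top",pz((-4,25),.126),pz((-4,-25),.126)," base",pz((-4,25),.11),pz((-4,-25),.11))
for kb in [(33.3,-.4)]:
  pts=np.array([pz((kb[0]+17*np.cos(a),kb[1]+17*np.sin(a)),.11) for a in np.linspace(0,6.28,60)])
  print("foot base ext",pts.min(0),pts.max(0))
  pts=np.array([pz((kb[0]+11*np.cos(a),kb[1]+11*np.sin(a)),.13) for a in np.linspace(0,6.28,60)])
  print("grip top ext",pts.min(0),pts.max(0))
print("lip",pz((0,22),.11),pz((0,-22),.11),"far slot",pz((-64,22),.11),pz((-64,-22),.11))
g=f["pixels"]; im=cv2.cvtColor(g,cv2.COLOR_RGB2BGR)[165:250,180:300]; cv2.imwrite('pics/m2.png',cv2.resize(im,None,fx=6,fy=6,interpolation=cv2.INTER_CUBIC))
for b,z in[((-4,25),.126),((-4,-25),.126)]: print((proj(f,[*toworld(b),z])-[180,165]+.5)*6)
```

```text
posts top [248. 175.] [213. 306.]  base [252. 227.] [217. 359.]
foot base ext [318. 257.] [461. 347.]
grip top ext [340. 207.] [434. 265.]
lip [266. 236.] [236. 352.] far slot [  8. 221.] [-34. 336.]
[258.8445076  170.70837396]
[230.43189322 275.16983544]
```

View pics/m2.png

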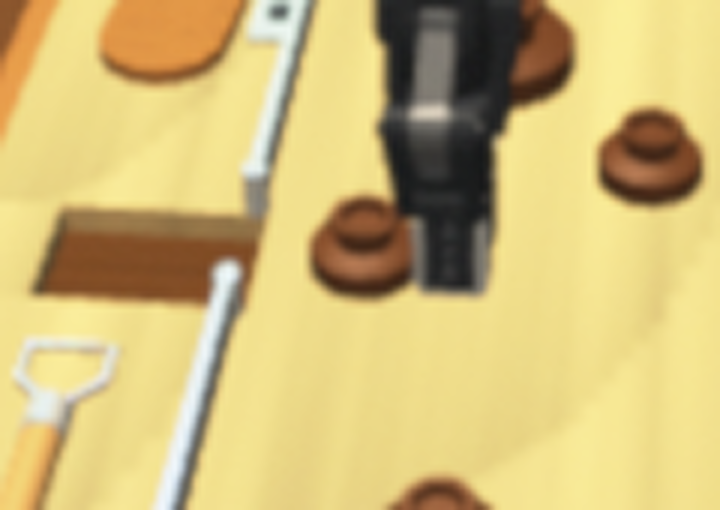

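Emit:
carry_out(moves=[[[-7,0.5,0],0],[[-7,1,0],0],[[-7,0.5,0],0],[[-7,1,0],0],[[-5,0.5,0],0]])

```text
time: 11.75
ee_pos: [0.515, -0.0344, 0.0928]
tcp_rot: [0.052, 0.999, 0.0, -0.0]
wrist_force: [0.5, -0.2, 1.1]
grip_width: 0.0162
```

```bash
cat > lz.py <<'E'
import sys
from seg import *
st()
f=grab_frame("side")
im=cv2.cvtColor(f["pixels"],cv2.COLOR_RGB2BGR)[150:280,165:325]; cv2.imwrite(f'pics/{sys.argv[1]}.png',cv2.resize(im,None,fx=4.5,fy=4.5,interpolation=cv2.INTER_CUBIC))
E
python3 lz.py n
```

```text
t 11.75 tcp [515.  -34.4  92.8] box [25.7 -0.3] jaw 84.0 boxjaw(90=straight) 89.9 F [ 0.5 -0.2  1.1] w 0.0162
```

View pics/n.png

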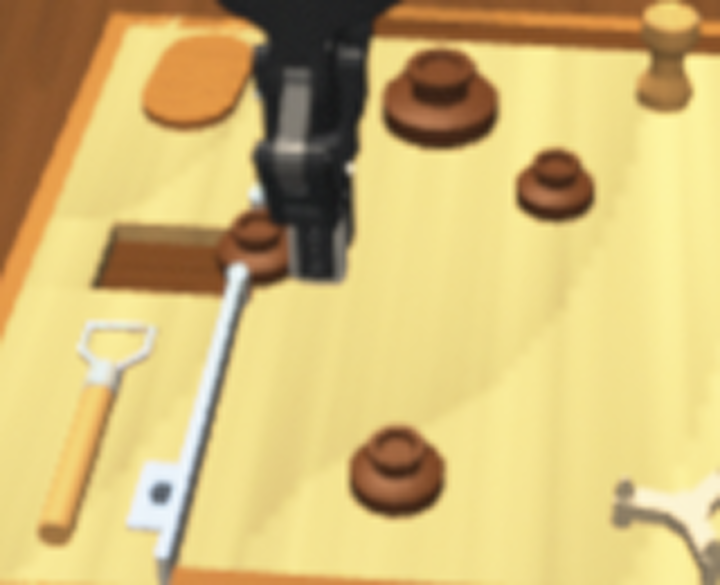

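Emit:
carry_out(moves=[[[-4,0.5,0],0],[[-4,0.5,0],0],[[-2,0,0],0],[[0,0,0],0],[[0,0,0],0]])

```text
time: 12.3
ee_pos: [0.5062, -0.0335, 0.0929]
tcp_rot: [0.052, 0.999, 0.0, 0.0]
wrist_force: [-0.0, 0.7, 0.2]
grip_width: 0.0162
```

```bash
python3 lz.py o
```

```text
t 12.3 tcp [506.2 -33.5  92.9] box [16.8 -0.4] jaw 84.0 boxjaw(90=straight) 89.9 F [-0.   0.7  0.2] w 0.0162
```

View pics/o.png

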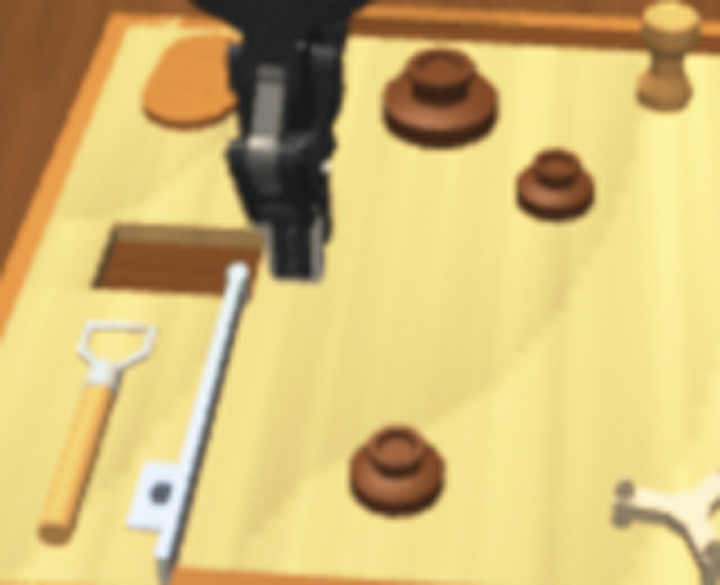

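Run:
```python
from plan import *
h=216.3; k=(116.5,52.5); d=np.array([np.cos(np.radians(h)),np.sin(np.radians(h))])
z=92.5
w=[(*k,h,44,137),(*k,h,44,z),(*k,h,34,z)]
for t in np.linspace(0,48,7): w.append((k[0]+d[0]*t,k[1]+d[1]*t,h,26,z))
w+=[(73,20,212,26,z),(68,17,208,26,z),(63.5,13.5,204,26,z),(58,10.5,200,26,z),(53,8,196,26,z),(48,5.5,192,26,z),(43,3.5,188,26,z),(38,2.5,184,26,z),(33,1.5,180,26,z)]
for r in plan(w,(506.2,-33.5,92.5,84)): print(r)
```

```text
[142.5, 64.5, 44.5, 36.5]
[0.0, 0.0, -44.5, 0.0]
[-8.5, -5.0, 0.0, 0.0]
[-7.0, -4.0, 0.0, 0.0]
[-7.0, -4.0, 0.0, 0.0]
[-7.0, -4.0, 0.0, 0.0]
[-6.5, -4.0, 0.0, 0.0]
[-7.0, -4.0, 0.0, 0.0]
[-7.0, -4.5, 0.0, 0.0]
[-7.0, -4.0, 0.0, 0.0]
[-4.0, -5.0, 0.0, -4.5]
[-4.5, -4.0, 0.0, -4.0]
[-4.5, -5.0, 0.0, -4.0]
[-5.0, -4.0, 0.0, -4.0]
[-5.0, -4.0, 0.0, -4.0]
[-5.0, -3.5, 0.0, -4.0]
[-5.0, -3.5, 0.0, -4.0]
[-5.0, -2.0, 0.0, -4.0]
[-5.5, -2.5, 0.0, -4.0]
```

Emit:
carry_out(moves=[[[2,0,44],7.5],[[35,16,0],7.5],[[35,16,0],7.5],[[35,16,0],7],[[35.5,16.5,0],7]])

```text
time: 12.85
ee_pos: [0.6499, 0.0316, 0.1369]
tcp_rot: [-0.266, 0.964, 0.0, 0.0]
wrist_force: [0.9, 0.1, 0.6]
grip_width: 0.0163
```

Emit:
carry_out(moves=[[[0,0,0],0],[[0,0,0],0],[[0,0,-24],0],[[0,0,-20],0],[[0,0,0],0]])

```text
time: 13.35
ee_pos: [0.6466, 0.0298, 0.0915]
tcp_rot: [-0.263, 0.965, -0.0, -0.002]
wrist_force: [-0.7, -0.0, -0.3]
grip_width: 0.0157
```

```bash
python3 lz.py p
```

```text
t 13.35 tcp [646.6  29.8  91.5] box [150.  77.] jaw 120.4 boxjaw(90=straight) 126.3 F [-0.7 -0.  -0.3] w 0.0157
```

View pics/p.png

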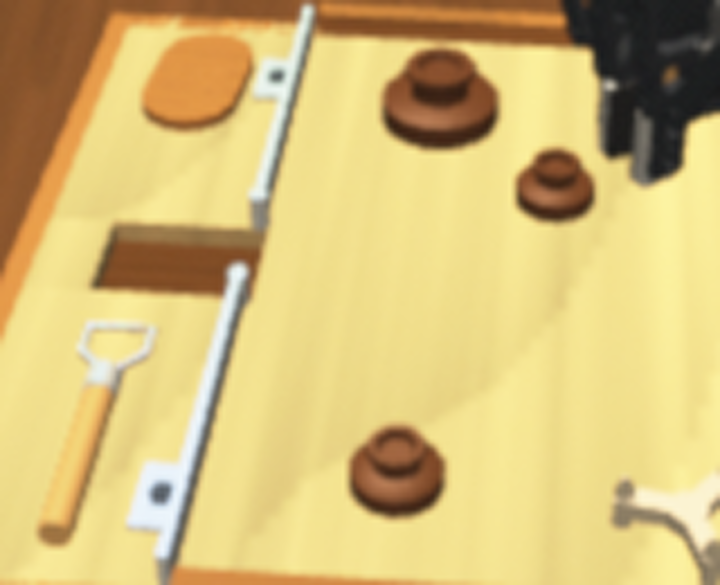

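Emit:
carry_out(moves=[[[-7,-4,0],0],[[-7,-4,0],0],[[-6,-3.5,0],0],[[-7,-4,0],0],[[-7,-4,0],0]])

```text
time: 13.9
ee_pos: [0.614, 0.0111, 0.0933]
tcp_rot: [-0.263, 0.965, 0.0, 0.0]
wrist_force: [0.7, 0.7, 0.7]
grip_width: 0.0161
```

Emit:
carry_out(moves=[[[-7,-4,0],0],[[-7,-4,0],0],[[-7,-4,0],0],[[0,0,0],0]])

```text
time: 14.3
ee_pos: [0.5922, -0.0015, 0.0927]
tcp_rot: [-0.263, 0.965, -0.0, -0.001]
wrist_force: [-0.4, -0.7, -0.4]
grip_width: 0.0162
```

```bash
python3 lz.py q
```

```text
t 14.3 tcp [592.2  -1.5  92.7] box [99.1 40.3] jaw 120.5 boxjaw(90=straight) 126.4 F [-0.4 -0.7 -0.4] w 0.0162
```

View pics/q.png

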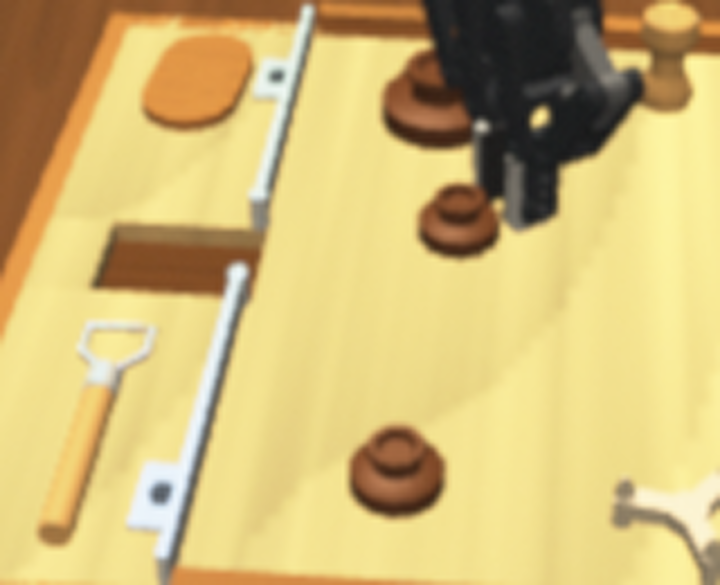

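Run:
```python
from plan import *
z=92.5;x,y=78.1,24.9
w=[]
hs=[216,216,213,209,205,201,197,193,189,185,181,180]
L=[6,7,6,6,6,6,5,5,5,5,5,5]
for h,l in zip(hs,L):
    x+=l*np.cos(np.radians(h));y+=l*np.sin(np.radians(h)); w.append((x,y,h,26,z)); 
print(x,y)
sc=lambda v:v
for r in plan(w,(592.2,-1.5,92.5,120.5)): print(r)
```

```text
16.691680368455927 2.504355654454796
[-5.0, -3.0, 0.0, -0.5]
[-6.0, -3.5, 0.0, 0.0]
[-5.0, -4.0, 0.0, -3.0]
[-4.5, -4.0, 0.0, -4.0]
[-5.0, -3.5, 0.0, -4.0]
[-5.5, -3.5, 0.0, -4.0]
[-4.5, -3.0, 0.0, -4.0]
[-4.5, -2.0, 0.0, -4.0]
[-5.0, -2.5, 0.0, -4.0]
[-5.0, -1.5, 0.0, -4.0]
[-5.0, -1.5, 0.0, -4.0]
[-5.0, 0.0, 0.0, -1.0]
```

Run:
```python
from plan import *
z=92.5;x,y=78.1,24.9
w=[]
hs=[216.4]*3+[212,206,200,194,188,182,180]
L=[7,7,7]+[5]*7
for h,l in zip(hs,L):
    x+=l*np.cos(np.radians(h));y+=l*np.sin(np.radians(h)); w.append((x,y,h,26,z)); 
print(x,y)
for r in plan(w,(592.2,-1.5,92.5,120.5)): print(r)
```

```text
27.964783329134974 3.806678143271344
[-6.0, -3.5, 0.0, 0.0]
[-6.0, -3.5, 0.0, 0.0]
[-6.0, -3.5, 0.0, 0.0]
[-3.5, -4.0, 0.0, -4.5]
[-4.0, -4.5, 0.0, -6.0]
[-4.0, -3.5, 0.0, -6.0]
[-4.5, -3.5, 0.0, -6.0]
[-4.5, -3.0, 0.0, -6.0]
[-5.0, -2.5, 0.0, -6.0]
[-5.0, 0.0, 0.0, -2.0]
```

Emit:
carry_out(moves=[[[-6,-3.5,0],0],[[-6,-3.5,0],0],[[-6,-3.5,0],0],[[-6,-3.5,0],0],[[-3.5,-4,0],-4.5]])

```text
time: 14.85
ee_pos: [0.5651, -0.0189, 0.0928]
tcp_rot: [-0.224, 0.975, 0.0, -0.0]
wrist_force: [-0.5, -0.3, 1.0]
grip_width: 0.0159
```

Emit:
carry_out(moves=[[[-4,-4.5,0],-6],[[-4,-3.5,0],-6],[[-4.5,-3.5,0],-6],[[-4.5,-3,0],-6],[[-5,-2.5,0],-6]])

```text
time: 15.35
ee_pos: [0.5434, -0.036, 0.0928]
tcp_rot: [0.037, 0.999, 0.0, -0.0]
wrist_force: [0.0, 0.2, 0.0]
grip_width: 0.0164
```

Emit:
carry_out(moves=[[[0,0,0],-2],[[0,0,0],0]])

```text
time: 15.55
ee_pos: [0.5434, -0.0358, 0.0928]
tcp_rot: [0.052, 0.999, -0.0, -0.0]
wrist_force: [-0.6, -0.1, 0.1]
grip_width: 0.0167
```

```bash
python3 lz.py r
```

```text
t 15.55 tcp [543.4 -35.8  92.8] box [54.1  1.2] jaw 84.0 boxjaw(90=straight) 89.9 F [-0.6 -0.1  0.1] w 0.0167
```

View pics/r.png

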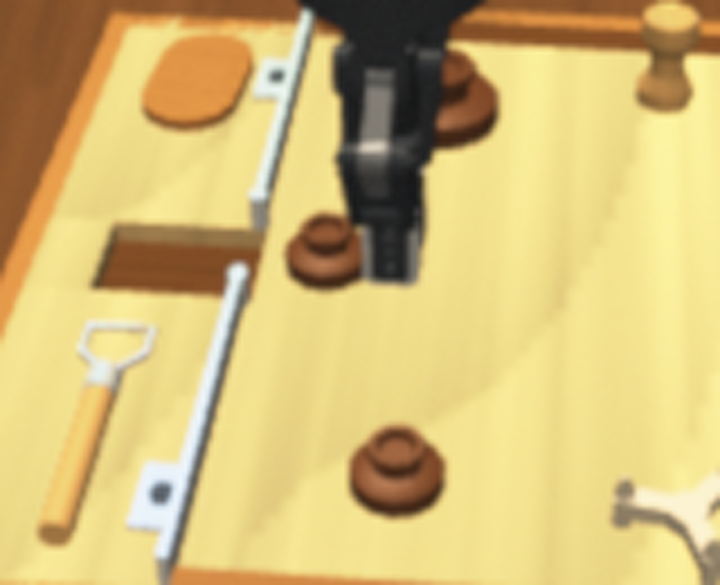

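Emit:
carry_out(moves=[[[-6,0,0],0],[[-6,0.5,0],0],[[-6,0.5,0],0],[[-6,0.5,0],0],[[-5,0.5,0],0]])

```text
time: 16.1
ee_pos: [0.5143, -0.0335, 0.0929]
tcp_rot: [0.052, 0.999, 0.0, -0.0]
wrist_force: [0.7, 0.4, -0.2]
grip_width: 0.0164
```

Emit:
carry_out(moves=[[[-4,0.5,0],0],[[-4,0.5,0],0],[[0,0,0],0],[[0,0,0],0],[[0,0,0],0]])

```text
time: 16.6
ee_pos: [0.5072, -0.0325, 0.0928]
tcp_rot: [0.052, 0.999, -0.0, 0.0]
wrist_force: [-0.5, 0.4, -0.7]
grip_width: 0.0164
```

```bash
python3 lz.py s
```

```text
t 16.6 tcp [507.2 -32.5  92.8] box [17.7  0.7] jaw 84.0 boxjaw(90=straight) 89.9 F [-0.5  0.4 -0.7] w 0.0164
```

View pics/s.png

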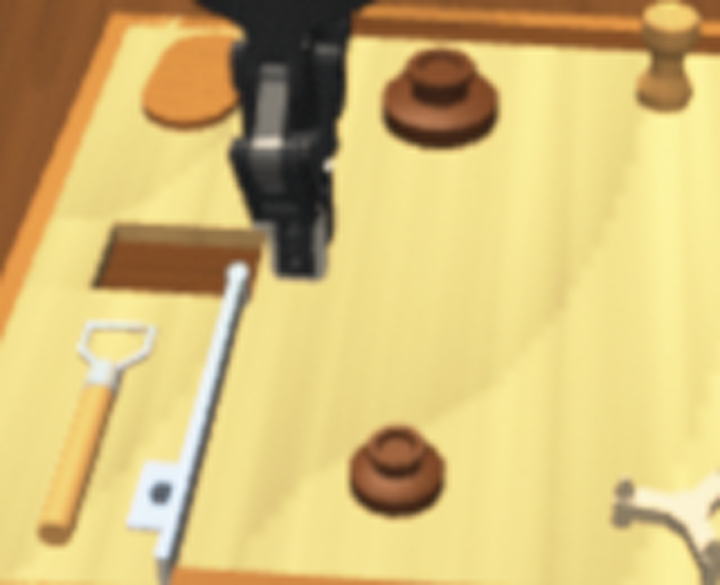

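Run:
```python
from plan import *
print(status.get_state()["qpos"].round(2))
f=grab_frame("top")
for n in("top","side"):
    f=grab_frame(n)
    for k in knobs(f): print(n,k[0],k[3])
for r in plan([(68.5,-119.5,90,33,137),(68.5,0,90,26,92.5)],(507.2,-32.5,92.5,84)): print(r)
```

```text
[-0.27  0.35  0.31  2.06 -0.15  0.75  1.6 ]
top 3240 [59.6  2.1]
top 224 [ 66.7 104.2]
top 97 [  68.8 -118.6]
side 426 [13.  53.6]
side 135 [ 59.9 127.9]
side 109 [64.1 91.4]
side 134 [  68.3 -121.1]
[34.5, -157.5, 44.5, -90.0]
[13.5, 125.5, -44.5, 0.0]
```

Emit:
carry_out(moves=[[[1,0,44],8],[[4,-16,0],8.5],[[4,-16,0],8.5],[[4,-16,0],8.5],[[4,-16,0],8.5]])

```text
time: 17.3
ee_pos: [0.5242, -0.0971, 0.1369]
tcp_rot: [-0.312, 0.95, 0.0, 0.0]
wrist_force: [0.8, 0.1, -0.8]
grip_width: 0.0157
```

Emit:
carry_out(moves=[[[4,-16,0],8.5],[[4,-16,0],8.5],[[4,-16,0],8.5],[[4,-16,0],8.5],[[1,-16,0],8.5]])

```text
time: 17.8
ee_pos: [0.5318, -0.1533, 0.1264]
tcp_rot: [-0.56, 0.829, 0.007, -0.014]
wrist_force: [0.1, 0.7, -1.2]
grip_width: 0.0162
```

Emit:
carry_out(moves=[[[0.5,-13.5,0],5.5],[[0,0,0],0],[[0,0,0],0]])

```text
time: 18.1
ee_pos: [0.5311, -0.1679, 0.1251]
tcp_rot: [-0.595, 0.804, 0.007, -0.015]
wrist_force: [0.3, -0.2, -0.7]
grip_width: 0.0158
```

```bash
python3 lz.py t
```

```text
t 18.1 tcp [ 531.1 -167.9  125.1] box [  55.5 -131.5] jaw 163.0 boxjaw(90=straight) 168.9 F [ 0.3 -0.2 -0.7] w 0.0158
```

View pics/t.png

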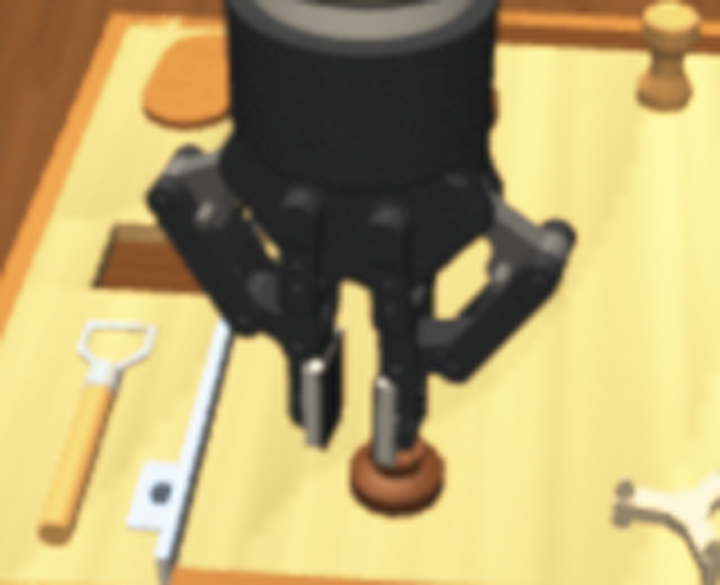

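Run:
```python
from plan import *
s=st(); print(s["qpos"].round(2),s["qd"].round(2))
```

```text
t 18.15 tcp [ 531.4 -166.9  125.3] box [  55.6 -130.5] jaw 163.2 boxjaw(90=straight) 169.1 F [ 0.9  0.2 -0. ] w 0.0165
[ 0.85  0.52 -0.84  1.85  0.47  1.01  2.65] [-0.06 -0.02  0.02  0.    0.01  0.   -0.  ]
```

Emit:
carry_out(moves=[[[0,0,10],-8.5],[[0,0,0],-8.5],[[0,0,0],-8.5],[[0,0,0],-8.5],[[0,0,0],-8.5]])

```text
time: 18.65
ee_pos: [0.5324, -0.1646, 0.1366]
tcp_rot: [-0.264, 0.964, 0.01, -0.012]
wrist_force: [0.3, -0.0, -0.3]
grip_width: 0.0164
```

Emit:
carry_out(moves=[[[0,0,0],-8.5],[[0,0,0],-8.5],[[0,0,0],-8.5],[[0,0,0],-8.5],[[0,0,0],-8.5]])

```text
time: 19.15
ee_pos: [0.5325, -0.1647, 0.1369]
tcp_rot: [0.104, 0.995, 0.013, -0.006]
wrist_force: [0.4, -0.1, 0.2]
grip_width: 0.0163
```

Run:
```python
from plan import *
s=st(); print(s["qpos"].round(2),s["qd"].round(2))
```

```text
t 19.15 tcp [ 532.5 -164.7  136.9] box [  56.5 -128.1] jaw 78.1 boxjaw(90=straight) 84.0 F [ 0.4 -0.1  0.2] w 0.0163
[ 0.64  0.42 -0.52  1.86  0.22  0.94  1.39] [-0.22 -0.08  0.32  0.04 -0.21 -0.09 -1.28]
```

Emit:
carry_out(moves=[[[1,-3,0],-8.5],[[1,-3,0],-8.5],[[1,-3,0],-8.5],[[1,-3,0],-8.5],[[1,-3,0],-8.5]])

```text
time: 19.65
ee_pos: [0.5377, -0.1797, 0.1372]
tcp_rot: [0.457, 0.889, 0.015, 0.001]
wrist_force: [1.2, -0.2, 0.5]
grip_width: 0.0161
```

Emit:
carry_out(moves=[[[1,-3,0],-8.5],[[1,-3,0],-8.5],[[1,-2,0],-8.5],[[1,-2,0],-8],[[0,0,0],-8]])

```text
time: 20.15
ee_pos: [0.5419, -0.1899, 0.1375]
tcp_rot: [0.742, 0.67, 0.015, 0.007]
wrist_force: [-0.1, 0.8, -0.0]
grip_width: 0.0166
```

Emit:
carry_out(moves=[[[0,0,0],0],[[0,0,0],0]])

```text
time: 20.35
ee_pos: [0.5416, -0.19, 0.137]
tcp_rot: [0.739, 0.673, 0.015, 0.006]
wrist_force: [1.2, 0.2, -0.4]
grip_width: 0.0166
```

```bash
python3 lz.py u;  python3 - <<'E'
from plan import *
from scipy.spatial.transform import Rotation as R
s=status.get_state(); print(s["qpos"].round(2)); print(R.from_quat(s["tcp_rot"]).as_matrix().round(3))
E
```

```text
t 20.35 tcp [ 541.6 -190.   137. ] box [  68.2 -152.3] jaw 174.6 boxjaw(90=straight) 0.5 F [ 1.2  0.2 -0.4] w 0.0166
[ 0.42  0.38 -0.19  1.87  0.07  0.88  0.11]
[[ 0.094  0.995  0.03 ]
 [ 0.995 -0.094  0.012]
 [ 0.015  0.029 -0.999]]
```

View pics/u.png

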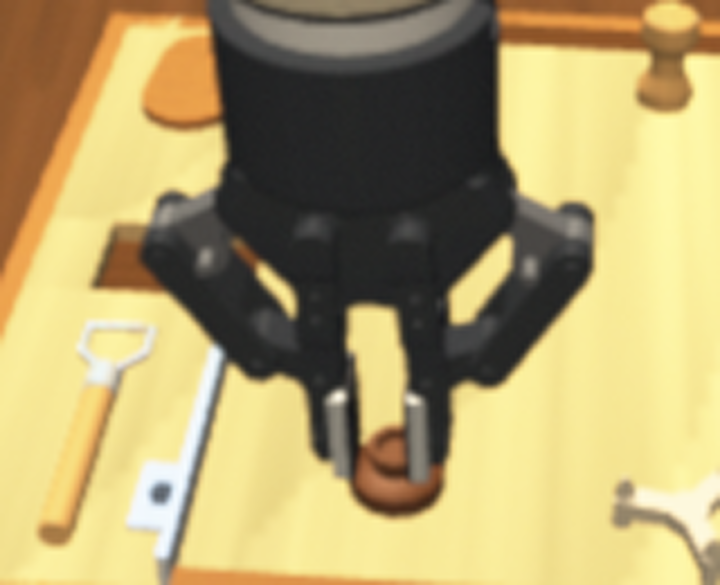

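Emit:
carry_out(moves=[[[0,0,-20],0],[[0,0,-14],0],[[0,0,0],0]])

```text
time: 20.7
ee_pos: [0.5392, -0.191, 0.0999]
tcp_rot: [0.741, 0.672, 0.014, 0.003]
wrist_force: [0.4, -0.2, 0.3]
grip_width: 0.0164
```

```bash
python3 lz.py v
```

```text
t 20.7 tcp [ 539.2 -191.    99.9] box [  65.9 -153.7] jaw 174.4 boxjaw(90=straight) 0.3 F [ 0.4 -0.2  0.3] w 0.0164
```

View pics/v.png

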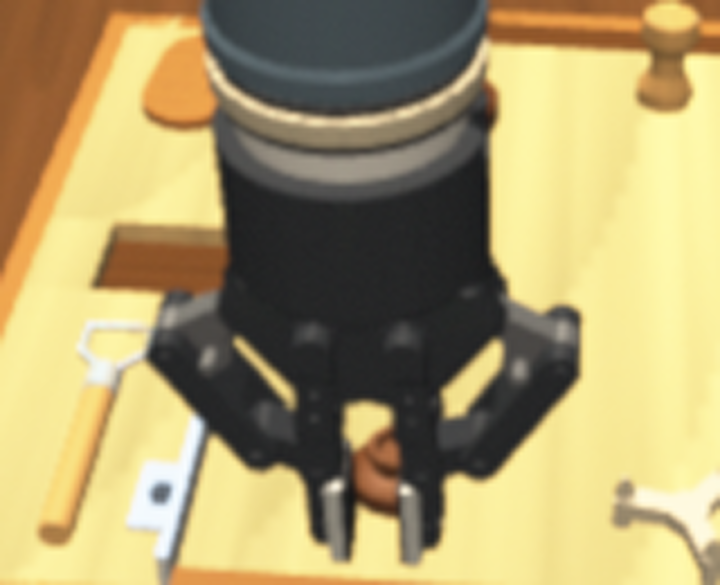

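Emit:
carry_out(moves=[[[2,0,-6],0],[[0,0,0],0],[[0,0,0],0]])

```text
time: 21.05
ee_pos: [0.5432, -0.1917, 0.0962]
tcp_rot: [0.741, 0.671, 0.015, 0.005]
wrist_force: [0.5, 0.2, -0.2]
grip_width: 0.0164
```

```bash
python3 lz.py w
```

```text
t 21.05 tcp [ 543.2 -191.7   96.2] box [  69.9 -154. ] jaw 174.3 boxjaw(90=straight) 0.2 F [ 0.5  0.2 -0.2] w 0.0164
```

View pics/w.png

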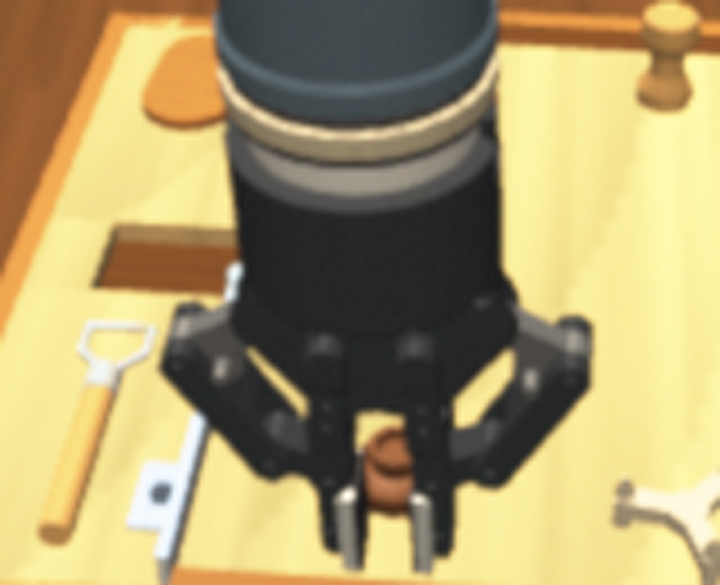

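Emit:
carry_out(moves=[[[0,0,-2.5],0],[[0.5,5,0],0],[[0.5,5,0],0],[[1,7,0],0],[[1,8,0],0]])

```text
time: 21.6
ee_pos: [0.5461, -0.1659, 0.0936]
tcp_rot: [0.741, 0.671, 0.015, 0.005]
wrist_force: [0.0, 0.2, 0.0]
grip_width: 0.0161
```

```bash
python3 lz.py x
```

```text
t 21.6 tcp [ 546.1 -165.9   93.6] box [  70.1 -128. ] jaw 174.4 boxjaw(90=straight) 0.3 F [0.  0.2 0. ] w 0.0161
```

View pics/x.png

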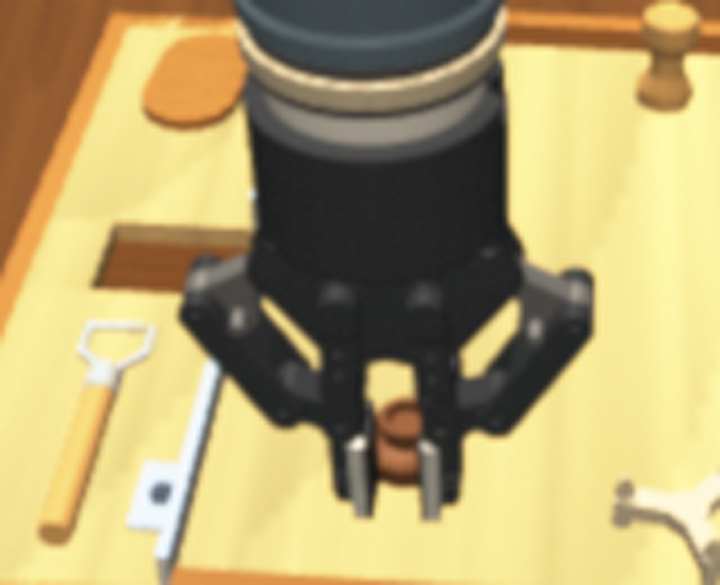

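Emit:
carry_out(moves=[[[1,8,0],0],[[1,8,0],0],[[0.5,8,0],0],[[1,8,0],0],[[0.5,8,0],0]])

```text
time: 22.15
ee_pos: [0.5501, -0.1259, 0.0935]
tcp_rot: [0.741, 0.671, 0.015, 0.005]
wrist_force: [-0.1, -0.7, 0.4]
grip_width: 0.0162
```

Emit:
carry_out(moves=[[[1,8,0],0],[[1,8,0],0],[[0.5,8,0],0],[[1,8,0],0],[[0.5,8,0],0]])

```text
time: 22.65
ee_pos: [0.554, -0.086, 0.0935]
tcp_rot: [0.741, 0.671, 0.015, 0.005]
wrist_force: [0.7, -0.1, 0.2]
grip_width: 0.0161
```

```bash
python3 lz.py y
```

```text
t 22.65 tcp [554.  -86.   93.5] box [ 69.8 -47.7] jaw 174.3 boxjaw(90=straight) 0.2 F [ 0.7 -0.1  0.2] w 0.0161
```

View pics/y.png

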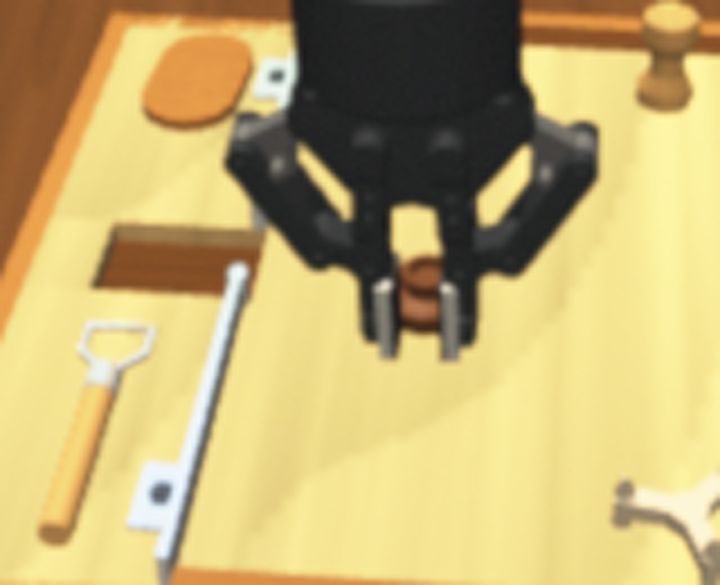

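Knob nested at about (422, 295); 21 mm more in y.

Emit:
carry_out(moves=[[[1,8,0],0],[[0.5,7,0],0],[[0.5,6,0],0],[[0,0,0],0],[[-1,-14,0],0]])

```text
time: 23.2
ee_pos: [0.5552, -0.0777, 0.0936]
tcp_rot: [0.74, 0.673, 0.016, 0.005]
wrist_force: [0.5, 0.4, 0.0]
grip_width: 0.0161
```

Emit:
carry_out(moves=[[[0,0,22],0],[[0,0,22],8.5],[[15,0,0],8.5],[[15,0,0],8.5],[[15,0,0],8.5]])

```text
time: 23.7
ee_pos: [0.6002, -0.082, 0.1378]
tcp_rot: [0.511, 0.86, 0.016, 0.001]
wrist_force: [0.4, 0.3, 0.9]
grip_width: 0.0162
```

```bash
python3 lz.py z
```

```text
t 23.7 tcp [600.2 -82.  137.8] box [115.4 -38.9] jaw 28.6 boxjaw(90=straight) 34.5 F [0.4 0.3 0.9] w 0.0162
```

View pics/z.png

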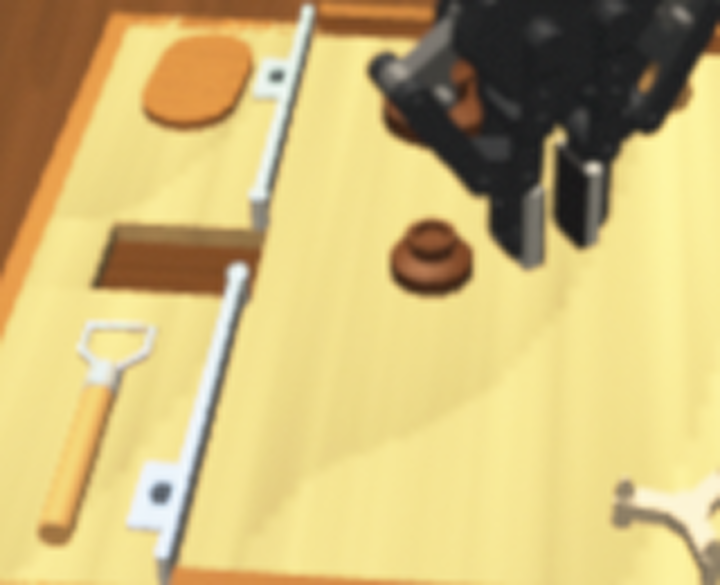

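Emit:
carry_out(moves=[[[1,8,0],8],[[0,8,0],8],[[0,8,0],8],[[0,8,0],8],[[0,7,0],8]])

```text
time: 24.25
ee_pos: [0.6003, -0.042, 0.1372]
tcp_rot: [0.187, 0.982, 0.015, -0.006]
wrist_force: [-0.4, 0.4, 0.9]
grip_width: 0.0164
```

Emit:
carry_out(moves=[[[0,0,0],8],[[0,0,0],7.5],[[0,0,0],0],[[0,0,-22],0],[[0,0,-18],0]])

```text
time: 24.75
ee_pos: [0.6007, -0.0421, 0.0971]
tcp_rot: [0.057, 0.998, 0.014, -0.007]
wrist_force: [0.6, 0.5, -0.6]
grip_width: 0.0163
```

Emit:
carry_out(moves=[[[0,0,-4],0],[[0,0,0],0]])

```text
time: 24.95
ee_pos: [0.6003, -0.0414, 0.0929]
tcp_rot: [0.055, 0.998, 0.014, -0.008]
wrist_force: [0.0, 0.6, -0.0]
grip_width: 0.0161
```

```bash
python3 lz.py aa
python3 - <<'E'
from seg import *
f=grab_frame("side")
for k in knobs(f): print(k[0],k[3])
E
```

```text
t 24.95 tcp [600.3 -41.4  92.9] box [111.2   1.5] jaw 83.7 boxjaw(90=straight) 89.6 F [ 0.   0.6 -0. ] w 0.0161
1025 [105.4  81.5]
137 [ 60.  127.9]
141 [68.7  1.2]
```

View pics/aa.png

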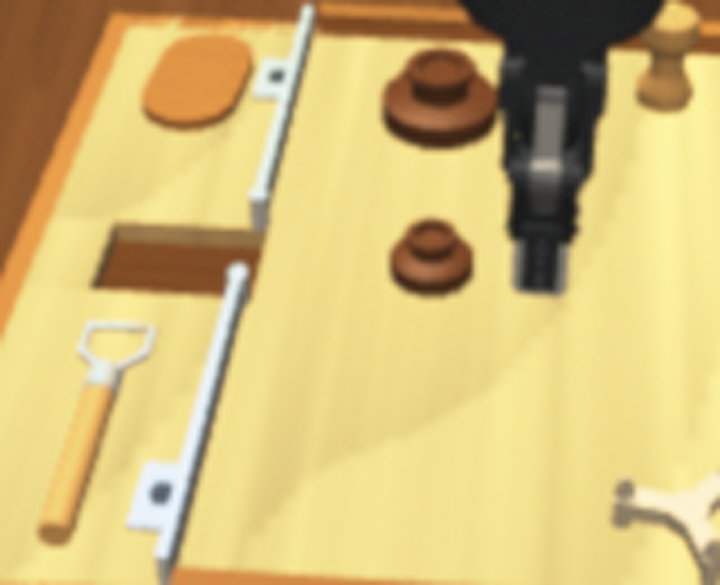

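Emit:
carry_out(moves=[[[-6,0,0],0],[[-6,0,0],0],[[-6,0.5,0],0],[[-7,0.5,0],0],[[-7,0.5,0],0]])

```text
time: 25.55
ee_pos: [0.5685, -0.0391, 0.0938]
tcp_rot: [0.054, 0.998, 0.014, -0.007]
wrist_force: [-0.0, 0.9, 0.3]
grip_width: 0.0161
```

Emit:
carry_out(moves=[[[-7,1,0],0],[[-7,0.5,0],0],[[-7,1,0],0],[[-7,0.5,0],0],[[-4,0.5,0],0]])

```text
time: 26.05
ee_pos: [0.5361, -0.0356, 0.0935]
tcp_rot: [0.054, 0.998, 0.014, -0.007]
wrist_force: [0.5, -0.1, 1.1]
grip_width: 0.0157
```

```bash
python3 lz.py ab
```

```text
t 26.05 tcp [536.1 -35.6  93.5] box [46.8  0.6] jaw 83.8 boxjaw(90=straight) 89.7 F [ 0.5 -0.1  1.1] w 0.0157
```

View pics/ab.png

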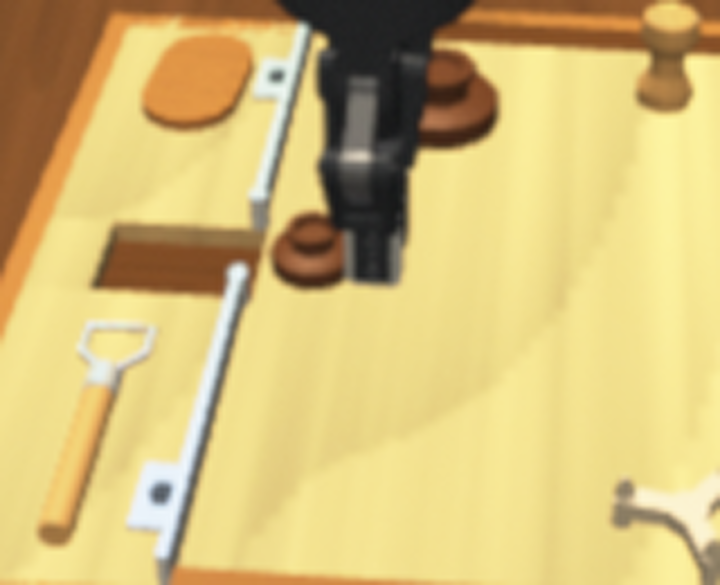

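Aligned with the gate (knob at (312, 250)); 30 mm more to go.

Emit:
carry_out(moves=[[[-6,0.5,0],0],[[-6,0.5,0],0],[[-6,0.5,0],0],[[-4,0.5,0],0],[[-3,0.5,0],0]])

```text
time: 26.6
ee_pos: [0.5116, -0.0331, 0.0936]
tcp_rot: [0.054, 0.998, 0.014, -0.007]
wrist_force: [0.5, 0.6, 0.4]
grip_width: 0.0161
```

Emit:
carry_out(moves=[[[-3,0.5,0],0],[[-1,0,0],0],[[0,0,0],0],[[0,0,0],0],[[0,0,0],0]])

```text
time: 27.1
ee_pos: [0.5081, -0.0326, 0.0935]
tcp_rot: [0.054, 0.998, 0.014, -0.007]
wrist_force: [-0.1, 0.1, -0.1]
grip_width: 0.0165
```

```bash
python3 lz.py ac
```

```text
t 27.1 tcp [508.1 -32.6  93.5] box [18.6  0.7] jaw 83.8 boxjaw(90=straight) 89.7 F [-0.1  0.1 -0.1] w 0.0165
```

View pics/ac.png

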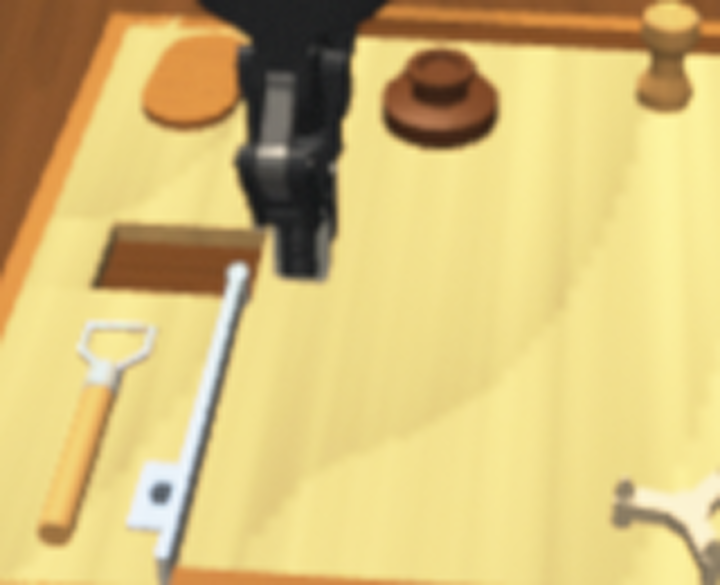

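Emit:
carry_out(moves=[[[10,-1,0],0],[[0,0,40],0],[[0,0,40],0],[[0,0,40],0],[[0,0,30],0]])

```text
time: 27.65
ee_pos: [0.5195, -0.0335, 0.2463]
tcp_rot: [0.054, 0.998, 0.014, -0.006]
wrist_force: [0.5, -0.7, -0.5]
grip_width: 0.016
```

Emit:
carry_out(moves=[[[0,45,0],0],[[0,45,0],0],[[0,45,0],0],[[0,45,0],0],[[0,45,0],0]])

```text
time: 28.15
ee_pos: [0.5186, 0.1931, 0.2438]
tcp_rot: [0.054, 0.998, 0.014, -0.007]
wrist_force: [0.5, 0.5, 0.8]
grip_width: 0.016
```

Emit:
carry_out(moves=[[[0,40,0],0],[[0,40,0],0],[[0,20,0],0],[[0,0,0],0],[[0,0,0],0]])

```text
time: 28.65
ee_pos: [0.5183, 0.2912, 0.2432]
tcp_rot: [0.054, 0.998, 0.014, -0.007]
wrist_force: [-0.0, -0.6, -0.4]
grip_width: 0.0165
```

```bash
python3 look.py fin; cp pics/fin_top.png pics/fin1.png
```

```text
t 28.65 tcp [518.3 291.2 243.2] box [ -4.6 323.9] jaw 83.9 boxjaw(90=straight) 89.8 F [-0.  -0.6 -0.4] w 0.0165
top 269 [238.2 224.6] [ 65.8 104.8]
side 285 [263.3 172.5] [ 62.6 112.6]
```

View pics/fin_top.png

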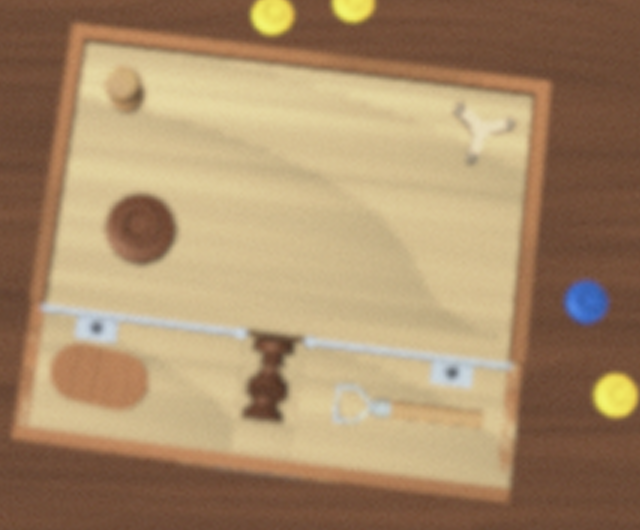

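View pics/fin_side.png

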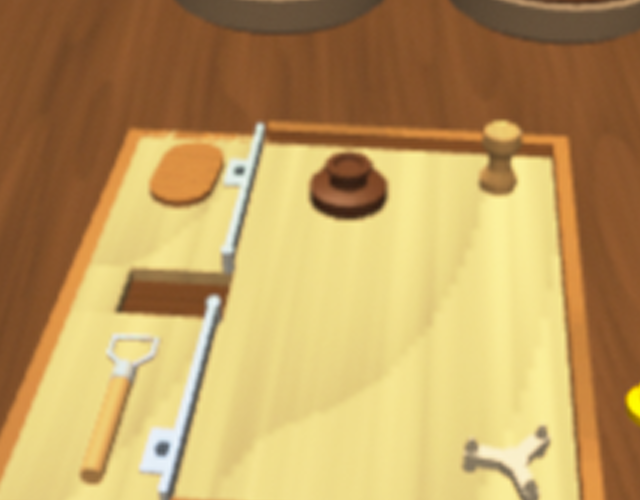

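```bash
python3 -c "
from h import *
print(job.job_done())"
```

```text
the job is handed in; nothing more can be done
None
```

I pushed all three small knobs one at a time through the gate with the fingertips, and they are in the catch bin. I never gripped or lifted any of them. After each push the side camera showed the knob gone from the board before I started the next. The job was handed in at about 29 s of the 69 s allowed.

**Last checks:**
- The final top picture shows dark shapes of three knobs in the bin under the slot. They overlap a little in the picture, so the count of three is by eye.
- The big knob is where it was, within about 1 mm. The stilt, stamp, rib, loop tool and the yellow and blue look-alikes look unmoved by eye.
- The hand is clear, about 0.3 m to the left of the box and raised. The highest wrist force I saw was 11 N, during one light fingertip touch on the board.

**What disagreed:**
- **Fingertip height:** the fingertips met the board about 37 mm lower in TCP height than the stated 17 mm offset implies. I set the working height from that touch and from the side camera instead.
- **Wrong turn before the third knob:** I turned the wrist the wrong way and the last joint ran into its limit. The tool tilted about 2° and dipped to just above the knob, with no force or contact seen. I turned it back the other way, and the small tilt stayed without causing trouble.

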